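# Rack the ring plates and park the indexed rack under the blow-off nozzle

## Robot

A 6-joint arm with a two-finger parallel gripper is mounted at the origin on the work surface. World frame = base frame: x ahead of the robot, y to its left, z up, the work surface at z = 0. Lengths are in m, angles in rad, forces in N, time in s.
With the tool pointing down it reaches from about 0.375 to 0.9 m from the base axis. Payload 3.1 kg.
Tool frame: the origin (TCP) lies between the finger pads; the fingertips stand 19 mm ahead of it and the grasp point (between the pads) is the TCP; z points along the fingers, y is the direction in which the jaws open and shut (so a half turn about z gives the same grasp; the last joint's range is limited). The gripper opens to 87 mm and grips with 3 to 60 N. Pads are 19 mm wide; open, the fingers measure 117 mm over their backs; the gripper's body (75 mm by 190 mm) begins 51 mm behind the grasp point.
Start: joints at [-1.484, 0.527, 1.433, -0, 1.181, -0.178], TCP at [0.164, -0.603, 0.242] pointing down, gripper open.
Joint ranges: [-3.08, 3.08], [-0.75, 2.2], [0.22, 2.44], [-1.43, 4.57], [0, 2.65], [-2.85, 2.85]. Speed limits (rad/s): [2.79, 2.79, 3.14, 3.14, 3.14, 3.14].

## Interface

Orientations are given as a unit quaternion [x, y, z, w].
In Python, from rig import robot gives the robot as it stands.
- The arm moves only by the tool apply_moves, never from a script. Its argument "series" is a list of rows, each a list of 7 numbers: the shift along the tool's x, y, z in cm, then the turn, a rotation vector about the tool's x, y, z in degrees, then the opening, from 0 (shut) to 1 (fully open). In form: [[dx, dy, dz, rx, ry, rz, grip], ...]. A call has 1 to 5 rows; each row is the pose to reach, as a shift and turn from the pose commanded when the call began, along the tool's axes at that moment; what a row does not reach only later rows make up. A row lasts 1/12 s, in which the tool goes at most 41.7 mm and 7.16 degrees, less where a joint would pass 70% of its speed; a pose out of reach is approached as far as the arm can. A call with a gripper value outside its range is refused whole. The fingers move at their own pace and stop on an object; "newtons" is the grip in N (left out, the last holds). Time passes only in rows, so rows that repeat a pose let the fingers close. It gives the time, the measured TCP pose, the force and the opening at its end, in the units of the state.
- robot.get_obs(): the state, without advancing time (a new reading comes with each control period).
- robot.camera(name): name is "scene" or "top"; returns the picture (420x560x3 uint8, red, green, blue); there is no depth.
- robot.camera_params(name): a dict with "mtx" (3x3 intrinsics, pixels), "D" ([k1, k2, p1, p2, k3] as OpenCV has them; the pictures are not rectified), "origin" and "rotation" of the camera in the world. Camera axes: x right, y down, z forward; pixel columns grow to the right and rows downward; lengths in m; the calibration is good to about 2 mm. A picture is of the moment at which its call begins. camera_params takes no time and is no camera call.
- robot.hand_in(): hands the job in, once; it reports no verdict.
The state is a dict: "time": time; "q": joint angles; "joint_velocities": joint speeds; "joint_torque": joint torques, N m; "position": TCP position; "tool_rot": TCP orientation; "ft_force": force on the tool from outside, world axes, zero at the start; "moment": the same for the moment, N m; "grip_width": finger opening in m.
Only numpy, scipy, OpenCV 4.12 (cv2) and the standard library are available. Lean on these libraries where they do the work, as an engineer would, in place of code of your own. Each camera call takes 0.05 s, during which the arm holds its last target. There are 200 camera calls.

## Task

Lift the rack's spring plunger, draw the rack along its slide to the loading station and let the plunger drop into its hole there; then slide every ring plate lying on the bench, handle last and handle-side up, fully home into a slot of its own. When all are in, lift the plunger again, bring the loaded rack back to the park station under the air nozzle and let it lock there, without disturbing the other things on the bench.

Things in the scene. Friction and masses are not known exactly. Their poses are not given: they have to be found in the camera images.
- plate1_centre (a point): flat ring plate: aluminium disc 90 mm across, 5 mm thick, with a straight black bar handle. Point: disc centre, mid-thickness; z up through the disc; the handle runs from the rim along the plate's own -x. Handle: 12 mm wide, 22 mm high, underside flush with the disc's underside, reaching from 43 to 135 mm from the centre; best gripped 112 mm from the centre.
- plate2_centre (a point): ring plate exactly like plate1, same point and axes. A plate weighs about 140 g and balances about 20 mm from the disc's centre towards the handle. All plates start handle-side up on the bench.
- plate3_centre (a point): ring plate exactly like plate1, same point and axes. Any of the four plates may be absent.
- plate4_centre (a point): ring plate exactly like plate1, same point and axes.
- slot1 (a point): lowest slot of the rack: where a plate's disc centre is when it lies in the slot fully home at the rear stop. Axes: x into the rack (plates go in along it, handle last), y along the slide towards the loading station, z up. A slot is a pair of level grooves, one in each white cheek, 17 mm high; the plate rests on the groove floors 2.5 mm below this point, 70 mm above the bench.
- slot2 (a point): second slot from below, 36 mm above the first, like it in all. The grooves begin 40 mm before the point, where a lip rises 4 mm from each groove floor: slide the plate in over the lips, then lower it behind them. The cheeks leave a 60 mm gap in which the handle stays free; a plate has 5 mm of play on each side. Rack top 207 mm above the bench.
- slot3 (a point): third slot from below, 36 mm above the second, like it in all. Handles of racked plates stick out of the front one above the other, so a gripper coming from above has to fill the slots from the lowest up; empty slots may be left.
- slot4 (a point): top slot, 36 mm above the third, like it in all.
- rack (a joint): travel of the rack along its slide (m): 0 at the park station, under the grey air-nozzle gooseneck (a post behind the rack, 18 mm thick, its arm over the parked rack's middle, 270 to 300 mm above the bench), 0.15 at the loading station, clear of it. It moves along the slots' +y from park to loading with about 2 N of friction, and only while the plunger's pin is out of the holes.
- plunger (a joint): lift of the rack's spring plunger (m): 0 fully down, pin in a hole of the slide (locked; one hole at each station, 2 mm play); about 0.011 pin resting on the bar between holes; 0.018 upper stop. Lift above 0.013 to clear the holes. The spring pulls down with 6 N at 0, 11 N at 0.018; let go within about 3 mm of a hole it drops in by itself.
- plunger_knob (a point): centre of the plunger's round black knob (30 mm across, 28 mm high, upright axis), the handle for lifting the plunger and drawing the rack along. It rides on the rack's side wing, 125 mm along the slots' +y and 10 mm along their -x from the slot points, 80 mm above the bench when the plunger is down.
- piston: bare aluminium piston, 80 mm across, 55 mm high, standing; a bystander, origin at its underside. Leave it where it is.
- conrod: steel connecting rod lying flat, 170 mm long; a bystander, origin at its underside. Leave it where it is.
- wrench: steel wrench lying flat, 170 mm long; a bystander, origin at its underside. Leave it where it is.
- mallet: hammer lying on the bench, 260 mm long; a bystander, origin at its underside. Leave it where it is.
- oil: white plastic bottle, 68 mm across, 190 mm high; a bystander, origin at its underside. Leave it where it is.
Mind the look-alikes: they are no part of the job. Leave any orange look-alike of the part that bears plate1_centre alone.

How it is judged:
On the way, in this order (a step that is already met when the one before it is completed fails the run):
1. the rack is at the loading station with the plunger dropped into its hole (value of joint rack above 0.145 m and value of joint plunger below 0.003 m), for 0.2 s.
2. with the rack locked at the loading station, every plate present is fully home in a slot and let go (all of step 1 and x of plate1_centre in the frame of slot1 between -0.007 and 0.005 m and y of plate1_centre in the frame of slot1 between -0.009 and 0.009 m and (z of plate1_centre in the frame of slot1 between -0.004 and 0.004 m or z of plate1_centre in the frame of slot2 between -0.004 and 0.004 m or z of plate1_centre in the frame of slot3 between -0.004 and 0.004 m or z of plate1_centre in the frame of slot4 between -0.004 and 0.004 m) and angle between each of plate1_centre, plate2_centre, plate3_centre, plate4_centre's own z axis and vertical below 0.09 rad and x of plate2_centre in the frame of slot1 between -0.007 and 0.005 m and y of plate2_centre in the frame of slot1 between -0.009 and 0.009 m and (z of plate2_centre in the frame of slot1 between -0.004 and 0.004 m or z of plate2_centre in the frame of slot2 between -0.004 and 0.004 m or z of plate2_centre in the frame of slot3 between -0.004 and 0.004 m or z of plate2_centre in the frame of slot4 between -0.004 and 0.004 m) and x of plate3_centre in the frame of slot1 between -0.007 and 0.005 m and y of plate3_centre in the frame of slot1 between -0.009 and 0.009 m and (z of plate3_centre in the frame of slot1 between -0.004 and 0.004 m or z of plate3_centre in the frame of slot2 between -0.004 and 0.004 m or z of plate3_centre in the frame of slot3 between -0.004 and 0.004 m or z of plate3_centre in the frame of slot4 between -0.004 and 0.004 m) and x of plate4_centre in the frame of slot1 between -0.007 and 0.005 m and y of plate4_centre in the frame of slot1 between -0.009 and 0.009 m and (z of plate4_centre in the frame of slot1 between -0.004 and 0.004 m or z of plate4_centre in the frame of slot2 between -0.004 and 0.004 m or z of plate4_centre in the frame of slot3 between -0.004 and 0.004 m or z of plate4_centre in the frame of slot4 between -0.004 and 0.004 m) and contact force between the fingers and plate1 below 0.1 N and contact force between the fingers and plate2 below 0.1 N and contact force between the fingers and plate3 below 0.1 N and contact force between the fingers and plate4 below 0.1 N), for 0.2 s.
3. the rack is back at the park station with the plunger dropped into its hole (value of joint rack below 0.005 m and value of joint plunger below 0.003 m), for 0.2 s.
At the end, for the whole second after the job is handed in: The rack is at the park station (within 5 mm) with the plunger down (within 3 mm), and every plate present lies level in a slot of its own, its centre not more than 7 mm short of the rear stop, released and at rest (all of step 3 and x of plate1_centre in the frame of slot1 between -0.007 and 0.005 m and y of plate1_centre in the frame of slot1 between -0.009 and 0.009 m and (z of plate1_centre in the frame of slot1 between -0.004 and 0.004 m or z of plate1_centre in the frame of slot2 between -0.004 and 0.004 m or z of plate1_centre in the frame of slot3 between -0.004 and 0.004 m or z of plate1_centre in the frame of slot4 between -0.004 and 0.004 m) and angle between each of plate1_centre, plate2_centre, plate3_centre, plate4_centre's own z axis and vertical below 0.09 rad and x of plate2_centre in the frame of slot1 between -0.007 and 0.005 m and y of plate2_centre in the frame of slot1 between -0.009 and 0.009 m and (z of plate2_centre in the frame of slot1 between -0.004 and 0.004 m or z of plate2_centre in the frame of slot2 between -0.004 and 0.004 m or z of plate2_centre in the frame of slot3 between -0.004 and 0.004 m or z of plate2_centre in the frame of slot4 between -0.004 and 0.004 m) and x of plate3_centre in the frame of slot1 between -0.007 and 0.005 m and y of plate3_centre in the frame of slot1 between -0.009 and 0.009 m and (z of plate3_centre in the frame of slot1 between -0.004 and 0.004 m or z of plate3_centre in the frame of slot2 between -0.004 and 0.004 m or z of plate3_centre in the frame of slot3 between -0.004 and 0.004 m or z of plate3_centre in the frame of slot4 between -0.004 and 0.004 m) and x of plate4_centre in the frame of slot1 between -0.007 and 0.005 m and y of plate4_centre in the frame of slot1 between -0.009 and 0.009 m and (z of plate4_centre in the frame of slot1 between -0.004 and 0.004 m or z of plate4_centre in the frame of slot2 between -0.004 and 0.004 m or z of plate4_centre in the frame of slot3 between -0.004 and 0.004 m or z of plate4_centre in the frame of slot4 between -0.004 and 0.004 m) and contact force between the fingers and plate1 below 0.1 N and contact force between the fingers and plate2 below 0.1 N and contact force between the fingers and plate3 below 0.1 N and contact force between the fingers and plate4 below 0.1 N and linear speed of each of plate1, plate2, plate3, plate4 below 0.02 m/s); the robot touches nothing.
It fails at once if a bystander is moved more than 60 mm or knocked over (distance of any of piston, conrod, wrench, mallet, oil from where it was at the start of the episode above 0.06 m or angle between any of piston, oil's own z axis and vertical above 0.7 rad).
Of plate1, plate2, plate3, plate4 only 3 to 4 are there at a start; the rules pass over those that are not, and their reading is None.
At some moment in a run one of plate1, plate2, plate3, plate4 may be knocked a few centimetres aside while the robot is not near it.
Once in a run the grip may slacken for a moment while it holds something.
It also fails if it takes over 210 s, if anything falls off the work surface, if the arm or the gripper's body presses on something with over 40 N, if the wrist force passes 120 N, or if a joint passes its speed limit or range.

## Working session

There is one attempt and no reset: what is moved stays moved. The work goes in short steps, Python scripts to look and compute and a tool call to move; the robot and the scene stay as the last step left them, time stands still between calls to the robot, and variables do not carry over. Pictures are saved under pics/ and viewed, about 12 in all and at most 16, crops included, and the job is handed in when it is done.

Besides the shell and the picture viewer there is one more tool, called after "Request:" as name([rows], argument=value, ...), one row to a line, values as JSON. apply_moves: Moves the arm, as the interface text tells. Its arguments: {"type":"object","properties":{"series":{"type":"array"},"newtons":{"type":"number"}},"required":["series"]}

```bash
ls; mkdir -p pics; python3 - <<'E'
from rig import robot
import cv2
for n in("scene","top"):
    im=robot.camera(n); cv2.imwrite(f"pics/{n}0.png",im[:,:,::-1])
    p=robot.camera_params(n); print(n,p)
print(robot.get_obs())
E
```

```text
pics
scene {'mtx': array([[490.37279671,   0.        , 286.39710404],
       [  0.        , 490.37279671, 217.05952002],
       [  0.        ,   0.        ,   1.        ]]), 'D': array([0.018196, 0.      , 0.      , 0.      , 0.      ]), 'origin': array([1.42844645, 0.84575557, 1.0163829 ]), 'rotation': array([ 0.37003724,  0.80129361, -0.42874749, -0.19281229])}
top {'mtx': array([[513.93319986,   0.        , 279.89968145],
       [  0.        , 513.93319986, 202.15064388],
       [  0.        ,   0.        ,   1.        ]]), 'D': array([0.01960888, 0.        , 0.        , 0.        , 0.        ]), 'origin': array([0.27551797, 0.01237376, 1.67395183]), 'rotation': array([-0.70498185,  0.70679966, -0.04102451,  0.0418547 ])}
{'time': 0.1, 'q': array([-1.48451820e+00,  5.28363578e-01,  1.43373705e+00, -4.27281100e-06,
        1.18138094e+00, -1.78527825e-01]), 'joint_velocities': array([ 0.00025853, -0.00271322, -0.00273722,  0.00039029, -0.0010257 ,
       -0.00057364]), 'joint_torque': array([-4.18213640e-04, -4.40987062e+01, -1.77150321e+01,  6.35729567e-02,
        5.33653633e-02, -4.77833930e-05]), 'position': array([ 0.16353445, -0.60260667,  0.24068716]), 'tool_rot': array([ 9.91246974e-01,  1.32017213e-01,  4.15737578e-05, -9.43540443e-04]), 'ft_force': array([0.64782325, 0.11532276, 0.44228094]), 'moment': array([ 0.04586212, -0.00674221, -0.01459473]), 'grip_width': 0.08718258663129698}
```

View pics/scene0.png

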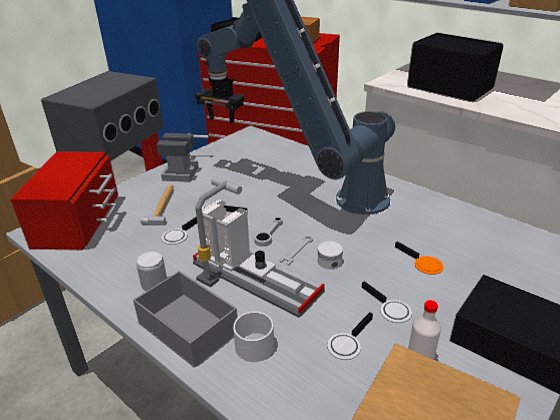

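View pics/top0.png

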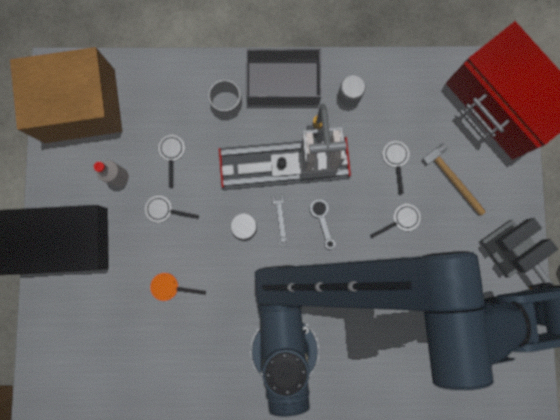

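```bash
cat > h.py <<'E'
from rig import robot
import cv2, numpy as np
from scipy.spatial.transform import Rotation as R
P={n:robot.camera_params(n) for n in("scene","top")}
def pix2w(n,uv,z):
    p=P[n]; u=cv2.undistortPoints(np.array(uv,float).reshape(-1,1,2),p["mtx"],p["D"]).reshape(-1,2)
    d=R.from_quat(p["rotation"]).apply(np.c_[u,np.ones(len(u))]); o=p["origin"]
    return o+d*((z-o[2])/d[:,2])[:,None]
def w2pix(n,X):
    p=P[n]; X=R.from_quat(p["rotation"]).inv().apply(np.array(X,float).reshape(-1,3)-p["origin"])
    return cv2.projectPoints(X,np.zeros(3),np.zeros(3),p["mtx"],p["D"])[0].reshape(-1,2)
def rectify(im,n,x0,x1,y0,y1,z,s=1000):
    """top-down metric view: image up=+x, left=+y, s px/m, plane z"""
    h,w=int((x1-x0)*s),int((y1-y0)*s)
    v,u=np.mgrid[:h,:w]; X=np.c_[(x1-(v+.5)/s).ravel(),(y1-(u+.5)/s).ravel(),np.full(h*w,z)]
    m=w2pix(n,X).reshape(h,w,2).astype(np.float32)
    return cv2.remap(im,m[...,0],m[...,1],cv2.INTER_CUBIC)
def fitplate(im,guess,n="top"):
    """dark handle top at z=.022 and disc at z=.005; returns centre, yaw of plate +x"""
    s=1000; gx,gy=guess; r=.17
    g=cv2.cvtColor(rectify(im,n,gx-r,gx+r,gy-r,gy+r,.005,s),cv2.COLOR_RGB2GRAY)
    T=cv2.GaussianBlur(g,(0,0),2).astype(float)
    yy,xx=np.mgrid[:g.shape[0],:g.shape[1]]; best=None
    # ring: radial brightness contrast edge over centre shifts
    a=np.linspace(0,2*np.pi,72,endpoint=False)
    from scipy.ndimage import map_coordinates as mc
    c0=g.shape[0]/2
    for dx in range(-25,26):
        for dy in range(-25,26):
            cin=mc(T,[c0+dy+41*np.sin(a),c0+dx+41*np.cos(a)],order=1); co=mc(T,[c0+dy+49*np.sin(a),c0+dx+49*np.cos(a)],order=1)
            sc=np.sum(np.clip(cin-co,-15,30))
            if best is None or sc>best[0]: best=(sc,dx,dy)
    sc,dx,dy=best; cx=gx-dy/s; cy=gy-dx/s
    g2=cv2.cvtColor(rectify(im,n,cx-r,cx+r,cy-r,cy+r,.022,s),cv2.COLOR_RGB2GRAY).astype(float)
    T2=cv2.GaussianBlur(g2,(0,0),1.5); rr=np.linspace(55,128,40); W=[]
    angs=np.radians(np.arange(0,360,1))
    for t in angs:  # t: world yaw of handle direction
        X=rr*np.cos(t);Y=rr*np.sin(t); W.append(mc(T2,[170-X,170-Y],order=1).mean())
    W=np.array(W); i=W.argmin(); w=np.clip(W[i]+35-np.roll(W,180-i)[160:201],0,None)
    t=angs[i]+np.radians((w*np.arange(-20,21)).sum()/w.sum())
    return np.array([cx,cy]),(t+np.pi+np.pi)%(2*np.pi)-np.pi,sc
E
python3 - <<'E'
from h import *
im=robot.camera("top"); sc=robot.camera("scene")
for u in [(171,148),(158,208),(396,153),(407,217),(164,287)]:
    g=pix2w("top",[u],.005)[0,:2]
    try:
        c,t,s=fitplate(im,g); print(u,g.round(3),c.round(4),"yaw x deg",np.degrees(t).round(1),round(s))
    except Exception as e: print(u,g,e)
k=pix2w("top",[(282,162)],.094)[0]; print("knob",k)
A=rectify(im,"top",k[0]-.1,k[0]+.15,k[1]-.25,k[1]+.2,.094,1600)
cv2.imwrite("pics/knob.png",A[:,:,::-1])
B=cv2.resize(sc[170:330,170:340],None,fx=3.6,fy=3.6,interpolation=3)
cv2.imwrite("pics/rack_s.png",B[:,:,::-1])
E
```

```text
(171, 148) [0.653 0.374] [0.6575 0.3749] yaw x deg 3.0 1644
(158, 208) [0.454 0.412] [0.453  0.4139] yaw x deg 77.6 1795
(396, 153) [ 0.635 -0.37 ] [ 0.6346 -0.3687] yaw x deg 2.4 1924
(407, 217) [ 0.422 -0.399] [ 0.4244 -0.3983] yaw x deg -62.2 2060
(164, 287) [0.199 0.386] [0.2244 0.3791] yaw x deg 66.8 103
knob [0.5879398  0.00712216 0.094     ]
```

View pics/knob.png

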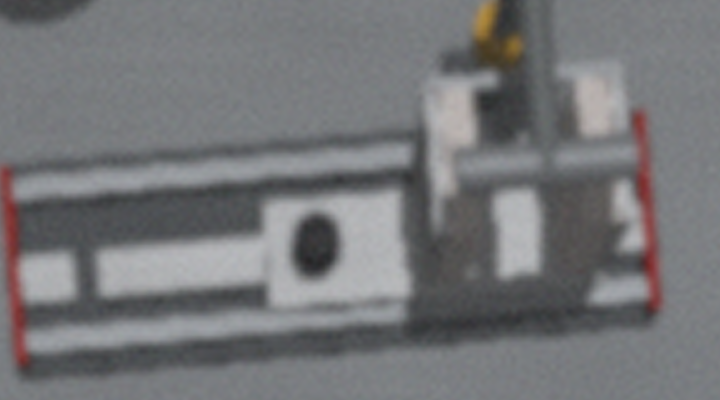

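View pics/rack_s.png

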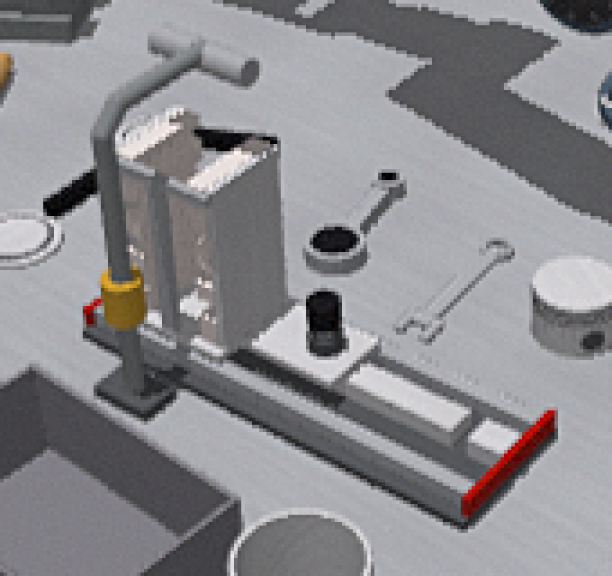

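Four plates, at top-camera (171,148), (158,208), (396,153) and (407,217). The orange one at (164,287) is the look-alike. The knob is at (282,162), and the rack is parked on the right under the gooseneck. The crop shows the round black knob on the white wing. Next I check the knob and slide yaw using both cameras.

```bash
python3 - <<'E'
from h import *
im=robot.camera("top"); sc=robot.camera("scene")
print("knob scene @.094",pix2w("scene",[(259.4,252.0)],.094)[0].round(4))
A=rectify(im,"top",.45,.75,-.25,.25,.03,2000).astype(int)
red=(A[...,0]-A[...,1]>60)&(A[...,0]-A[...,2]>60)
n,l,st,ce=cv2.connectedComponentsWithStats(red.astype(np.uint8))
cs=[]
for i in range(1,n):
    if st[i,4]>800:
        v,u=np.nonzero(l==i); x=.75-v/2000; y=.25-u/2000
        f=np.polyfit(x,y,1); cs.append((x.mean(),y.mean())); print(st[i,4],cs[-1],np.degrees(np.arctan(f[0])))
d=np.subtract(cs[1],cs[0]); d=d*np.sign(d[1]); print("slide yaw",np.degrees(np.arctan2(-d[0],d[1])))
# knob silhouette search in both views: reproject cylinder-top circle darkness
for n_,I in(("top",im),("scene",sc)):
    g=cv2.cvtColor(I,cv2.COLOR_RGB2GRAY).astype(float); best=[]
    a=np.linspace(0,2*np.pi,40)
    for x in np.arange(.57,.611,.001):
        for y in np.arange(-.01,.031,.001):
            pts=[np.c_[x+r*np.cos(a),y+r*np.sin(a),np.full(40,z)] for r,z in((.012,.094),(.013,.08),(.019,.094),(.019,.068))]
            val=[cv2.remap(g,w2pix(n_,p).astype(np.float32)[None],None,1)[0] for p in pts]
            best.append((val[0].mean()+val[1].mean()-val[2].mean()-.0*val[3].mean(),x,y))
    b=sorted(best)[:8]; print(n_,np.mean(b,axis=0).round(4))
E
```

```text
knob scene @.094 [0.5909 0.0072 0.094 ]Traceback (most recent call last):
  File "<stdin>", line 12, in <module>
IndexError: list index out of range
```

```bash
cat >> h.py <<'E'
def redbars(im):
    A=rectify(im,"top",.45,.75,-.25,.25,.03,2000).astype(int)
    red=(A[...,0]-A[...,1]>35)&(A[...,0]-A[...,2]>35)
    n,l,st,ce=cv2.connectedComponentsWithStats(red.astype(np.uint8)); o=[]
    for i in range(1,n):
        if st[i,4]>300:
            v,u=np.nonzero(l==i); x=.75-v/2000; y=.25-u/2000
            o.append((st[i,4],x.min().round(4),x.max().round(4),x.mean().round(4),y.mean().round(4),np.degrees(np.arctan(np.polyfit(x,y,1)[0])).round(2)))
    return o
E
python3 - <<'E'
from h import *
im=robot.camera("top")
for r in redbars(im): print(r)
A=rectify(im,"top",.45,.75,-.25,.25,.03,1500); g=cv2.cvtColor(A,cv2.COLOR_RGB2GRAY)
for L in cv2.createLineSegmentDetector().detect(g)[0][:,0]:
    d=L[2:]-L[:2]
    if abs(d[0])>150: print(L.round(), np.degrees(np.arctan(-d[1]/d[0])).round(2))
E
```

```text
(np.int32(3702), np.float64(0.556), np.float64(0.6835), np.float64(0.6177), np.float64(-0.2061), np.float64(4.77))
(np.int32(4071), np.float64(0.52), np.float64(0.648), np.float64(0.584), np.float64(0.2065), np.float64(4.82))
[148. 280. 311. 265.] 5.15
[ 65. 186. 452. 152.] 5.02
[305. 219. 148. 232.] 4.79
[ 83. 334. 443. 303.] 5.05
```

Request:
apply_moves([
  [16, -24, 0, 0, 0, 0, 1],
  [16, -24, 0, 0, 0, 0, 1],
  [16, -24, 0, 0, 0, 0, 1],
  [16, -24, 0, 0, 0, 0, 1],
  [16, -24, 0, 0, 0, 0, 1],
])

```text
time: 0.77
position: [0.23, -0.4038, 0.2415]
tool_rot: [0.991, 0.132, 0.0, 0.0]
ft_force: [0.8, 0.1, -0.2]
grip_width: 0.087
```

Request:
apply_moves([
  [13, -12, 0, 0, 0, -35, 1],
  [13, -12, 0, 0, 0, -35, 1],
  [13, -12, 0, 0, 0, -35, 1],
  [13, -12, 0, 0, 0, -35, 1],
  [13, -12, 0, 0, 0, -35, 1],
])

```text
time: 1.18
position: [0.3247, -0.2502, 0.2415]
tool_rot: [0.904, 0.428, 0.001, -0.002]
ft_force: [0.2, 0.9, -0.6]
grip_width: 0.087
```

Request:
apply_moves([
  [20, -1, 0, 0, 0, -35, 1],
  [20, -1, 0, 0, 0, -35, 1],
  [20, -1, 0, 0, 0, -35, 1],
  [20, -1, 0, 0, 0, -35, 1],
  [20, -1, 0, 0, 0, -35, 1],
])

```text
time: 1.6
position: [0.4456, -0.0934, 0.2419]
tool_rot: [0.734, 0.679, 0.0, 0.0]
ft_force: [0.1, 0.0, 0.1]
grip_width: 0.0874
```

```bash
cat >> h.py <<'E'
def to(x,y,z,yaw=None):
    """print shift (cm) and turn (deg) in tool axes to reach a tool-down pose"""
    o=robot.get_obs(); r=R.from_quat(o["tool_rot"]); d=r.inv().apply(np.array([x,y,z])-o["position"])*100
    X=r.apply([1,0,0]); yw=np.degrees(np.arctan2(X[1],X[0]))
    t=np.zeros(3)
    if yaw is not None:
        T=R.from_euler("z",yaw,degrees=True)*R.from_euler("x",180,degrees=True); t=np.degrees((r.inv()*T).as_rotvec())
    print("t%.1f pos"%o["time"],o["position"].round(4),"yaw %.1f"%yw,"d",d.round(2),"rot",t.round(1),"w %.4f"%o["grip_width"],"F",o["ft_force"].round(1))
E
python3 -c "
from h import *
to(.591,.0085,.2,94.8)"
```

```text
t1.6 pos [ 0.4456 -0.0934  0.2419] yaw 85.6 d [11.29 13.71  4.21] rot [ 0.1  0.  -9.2] w 0.0874 F [0.1 0.  0.1]
```

Request:
apply_moves([
  [11.3, 2, 0, 0, 0, -9.2, 1],
  [11.3, 2, 0, 0, 0, -9.2, 1],
  [11.3, 2, 0, 0, 0, -9.2, 1],
  [11.3, 10, 2, 0, 0, -9.2, 1],
  [11.3, 13, 4, 0, 0, -9.2, 1],
])

```text
time: 2.02
position: [0.5533, 0.0112, 0.2166]
tool_rot: [0.678, 0.735, 0.001, 0.002]
ft_force: [1.1, -0.2, 1.2]
grip_width: 0.0871
```

Request:
apply_moves([
  [0, 0, 0, 0, 0, 0, 1],
  [0, 0, 0, 0, 0, 0, 1],
])

```text
time: 2.18
position: [0.5531, 0.0086, 0.213]
tool_rot: [0.679, 0.734, -0.001, -0.001]
ft_force: [-0.5, -0.1, -0.6]
grip_width: 0.0872
```

```bash
python3 -c "
from h import *
to(.591,.0085,.085,94.8)"
```

```text
t2.2 pos [0.5531 0.0086 0.213 ] yaw 94.4 d [-0.31  3.81 12.79] rot [-0.1 -0.  -0.4] w 0.0872 F [-0.5 -0.1 -0.6]
```

Request:
apply_moves([
  [-0.3, 3.8, 3, 0, 0, 0, 1],
  [-0.3, 3.8, 7, 0, 0, 0, 1],
  [-0.3, 3.8, 11, 0, 0, 0, 1],
  [-0.3, 3.8, 12.8, 0, 0, 0, 1],
  [-0.3, 3.8, 12.8, 0, 0, 0, 0.6],
], newtons=20)

```text
time: 2.6
position: [0.5856, 0.0087, 0.0831]
tool_rot: [0.68, 0.733, -0.003, -0.005]
ft_force: [0.1, 0.3, -0.4]
grip_width: 0.0853
```

Request:
apply_moves([
  [0, 0, 0, 0, 0, 0, 0.2],
  [0, 0, 0, 0, 0, 0, 0.2],
  [0, 0, 0, 0, 0, 0, 0.2],
  [0, 0, 0, 0, 0, 0, 0.2],
  [0, 0, 0, 0, 0, 0, 0.2],
], newtons=20)

```text
time: 3.02
position: [0.5911, 0.0083, 0.0889]
tool_rot: [0.68, 0.734, 0.001, 0.001]
ft_force: [-0.4, 0.2, 0.1]
grip_width: 0.0553
```

```bash
python3 - <<'E'
from h import *
to(.591,.0085,.085,94.8)
im=robot.camera("scene"); cv2.imwrite("pics/grip.png",cv2.resize(im[150:330,150:350],None,fx=3,fy=3,interpolation=3)[:,:,::-1])
E
```

```text
t3.0 pos [0.5911 0.0083 0.0889] yaw 94.4 d [ 0.03 -0.01  0.39] rot [ 0.2  0.  -0.4] w 0.0553 F [-0.4  0.2  0.1]
```

View pics/grip.png

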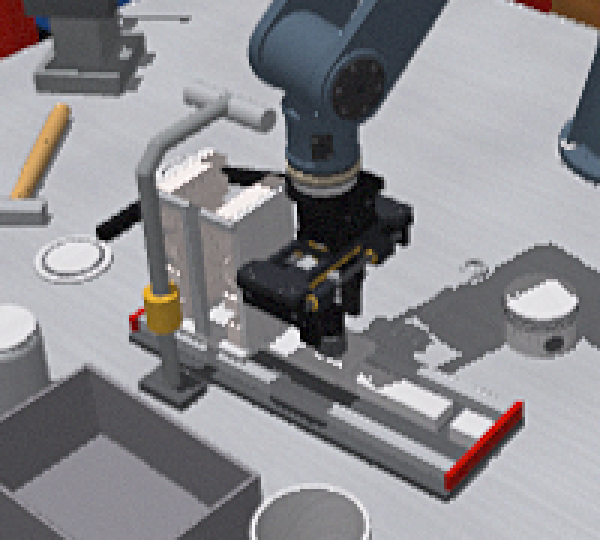

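The fingers straddle the knob clear of the cheek (crop about (330,340)), so I close them.

Request:
apply_moves([
  [0, 0, 0.3, 0, 0, 0, 0.2],
  [0, 0, 0.3, 0, 0, 0, 0.2],
  [0, 0, 0.3, 0, 0, 0, 0.2],
  [0, 0, 0.3, 0, 0, 0, 0.2],
  [0, 0, 0.3, 0, 0, 0, 0.2],
], newtons=45)

```text
time: 3.48
position: [0.5908, 0.0085, 0.0839]
tool_rot: [0.68, 0.734, 0.0, 0.0]
ft_force: [2.4, 0.8, -1.3]
grip_width: 0.0291
```

Request:
apply_moves([
  [0, 0, 0, 0, 0, 0, 0.2],
  [0, 0, 0, 0, 0, 0, 0.2],
  [0, 0, -0.6, 0, 0, 0, 0.2],
  [0, 0, -1.2, 0, 0, 0, 0.2],
  [0, 0, -1.6, 0, 0, 0, 0.2],
])

```text
time: 3.9
position: [0.5907, 0.0085, 0.0995]
tool_rot: [0.68, 0.733, 0.0, 0.0]
ft_force: [5.6, 0.7, -12.0]
grip_width: 0.0292
```

Request:
apply_moves([
  [0, 0, 0, 0, 0, 0, 0.2],
  [0, 0, 0, 0, 0, 0, 0.2],
])

```text
time: 4.07
position: [0.5907, 0.0085, 0.0993]
tool_rot: [0.68, 0.734, 0.0, 0.0]
ft_force: [5.8, 0.8, -12.0]
grip_width: 0.0291
```

Request:
apply_moves([
  [2, 0, 0, 0, 0, 0, 0.2],
  [5, 0, 0, 0, 0, 0, 0.2],
  [8, 0, 0, 0, 0, 0, 0.2],
  [11, 0, 0, 0, 0, 0, 0.2],
  [13.5, 0, 0, 0, 0, 0, 0.2],
])

```text
time: 4.48
position: [0.5792, 0.1431, 0.0987]
tool_rot: [0.679, 0.734, -0.001, 0.0]
ft_force: [3.5, -5.0, -11.9]
grip_width: 0.0293
```

Request:
apply_moves([
  [1.0, -0.1, 0, 0, 0, 0, 0.2],
  [1.5, -0.1, 0, 0, 0, 0, 0.2],
  [1.5, -0.1, 0, 0, 0, 0, 0.2],
  [1.5, -0.1, 0, 0, 0, 0, 0.2],
])

```text
time: 4.82
position: [0.5779, 0.1587, 0.099]
tool_rot: [0.679, 0.734, 0.0, -0.0]
ft_force: [3.3, 2.5, -12.5]
grip_width: 0.0291
```

Request:
apply_moves([
  [0, 0, 0.8, 0, 0, 0, 0.2],
  [0, 0, 1.6, 0, 0, 0, 0.2],
  [0, 0, 1.6, 0, 0, 0, 0.2],
  [0, 0, 1.6, 0, 0, 0, 0.2],
])

```text
time: 5.15
position: [0.578, 0.1578, 0.0835]
tool_rot: [0.68, 0.734, 0.0, 0.0]
ft_force: [4.3, 2.5, -7.5]
grip_width: 0.0291
```

Request:
apply_moves([
  [0, 0, 0, 0, 0, 0, 1],
  [0, 0, 0, 0, 0, 0, 1],
  [0, 0, 0, 0, 0, 0, 1],
  [0, 0, 0, 0, 0, 0, 1],
  [0, 0, 0, 0, 0, 0, 1],
])

```text
time: 5.57
position: [0.5775, 0.1576, 0.0844]
tool_rot: [0.68, 0.733, -0.0, -0.0]
ft_force: [0.4, -0.1, -0.9]
grip_width: 0.0547
```

Request:
apply_moves([
  [0, 0, 0, 0, 0, 0, 1],
  [0, 0, 0, 0, 0, 0, 1],
  [0, 0, -3, 0, 0, 0, 1],
  [0, 0, -7, 0, 0, 0, 1],
  [0, 0, -11, 0, 0, 0, 1],
])

```text
time: 5.98
position: [0.5766, 0.1577, 0.1939]
tool_rot: [0.68, 0.734, -0.002, -0.001]
ft_force: [1.4, 0.2, -0.2]
grip_width: 0.0844
```

Request:
apply_moves([
  [0, 0, -4, 0, 0, 0, 1],
  [1, -4, -8, 0, 0, 0, 1],
  [3, -7, -8, 0, 0, 0, 1],
  [6, -9, -8, 0, 0, 0, 1],
  [9, -11, -8, 0, 0, 0, 1],
])

```text
time: 6.4
position: [0.4593, 0.2395, 0.2756]
tool_rot: [0.68, 0.733, 0.001, 0.0]
ft_force: [0.1, 1.3, 0.3]
grip_width: 0.087
```

```bash
python3 - <<'E'
from h import *
im=robot.camera("top"); sc=robot.camera("scene")
for r in redbars(im): print(r)
print("stage: load knob expected scene px down",w2pix("scene",[.5779,.1585,.094]),"up",w2pix("scene",[.5779,.1585,.105]))
to(.453,.30,.2,77)
for n,g in zip("ABCD",[(.6575,.375),(.453,.414),(.6346,-.3687),(.4244,-.3983)]):
    c,t,s=fitplate(im,g); t=np.degrees(t);ax=np.array([np.cos(np.radians(t)),np.sin(np.radians(t))]); print(n,c.round(4),t.round(1),round(s),"grip",(c-.112*ax).round(4))
h=np.hstack([cv2.resize(sc[190:330,190:340],None,fx=2.6,fy=2.6,interpolation=3),cv2.resize(im[100:240,120:270],None,fx=2.6,fy=2.6,interpolation=3)])
cv2.imwrite("pics/load.png",h[:,:,::-1])
E
```

```text
(np.int32(3686), np.float64(0.556), np.float64(0.6835), np.float64(0.6178), np.float64(-0.2061), np.float64(4.83))
(np.int32(4075), np.float64(0.5195), np.float64(0.648), np.float64(0.5842), np.float64(0.2065), np.float64(4.85))
stage: load knob expected scene px down [[300.49506703 270.62785483]] up [[300.52421478 267.69587782]]
t6.5 pos [0.4567 0.2421 0.2746] yaw 94.7 d [5.79 0.12 7.47] rot [-0.1 -0.1 17.7] w 0.0870 F [ 0.3 -0.7 -0.4]
A [0.6575 0.375 ] 52.3 1628 grip [0.589  0.2864]
B [0.453 0.414] 98.9 745 grip [0.4704 0.3034]
C [ 0.6346 -0.3687] 2.5 1922 grip [ 0.5227 -0.3735]
D [ 0.4244 -0.3983] -62.2 2030 grip [ 0.3721 -0.2992]
```

View pics/load.png

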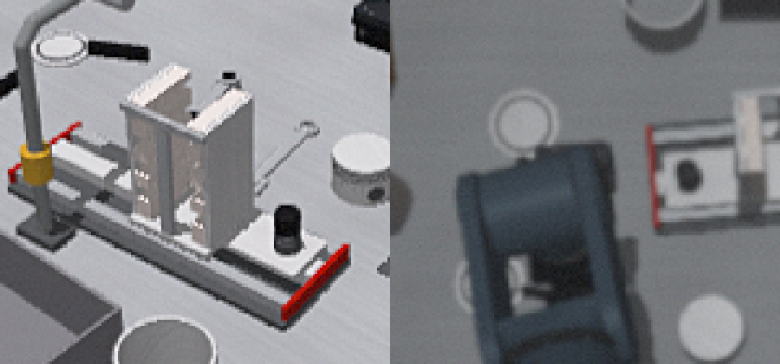

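The rack is at loading with the knob down (knob top seen at (300.8,271.5), predicted (300.5,270.6)). Next I go to plate B and measure the rack's gap centre on the way.

Request:
apply_moves([
  [6.4, -2.2, 3, 0, 0, 17, 1],
  [6.4, -2.2, 7, 0, 0, 17, 1],
  [6.4, -2.2, 11, 0, 0, 17, 1],
  [6.4, -2.2, 15.3, 0, 0, 17, 1],
  [6.4, -2.2, 15.3, 0, 0, 17, 1],
])

```text
time: 6.92
position: [0.432, 0.3007, 0.1169]
tool_rot: [0.78, 0.626, -0.003, -0.001]
ft_force: [0.2, -0.8, -0.5]
grip_width: 0.0873
```

Request:
apply_moves([
  [0, 0, 0, 0, 0, 0, 1],
])

```text
time: 7.0
position: [0.4315, 0.3, 0.1165]
tool_rot: [0.78, 0.625, -0.005, -0.001]
ft_force: [-0.3, 0.0, 0.6]
grip_width: 0.0873
```

```bash
python3 - <<'E'
from h import *
to(.429,.3045,.021,77.6)
im=robot.camera("top"); sc=robot.camera("scene")
z=.207; s=np.array([.5989,.0343]); ex=np.array([.9965,.0837]); ey=np.array([-.0837,.9965])
# profile in slot frame at rack top
ys=np.arange(-.09,.091,.003); xs=np.arange(-.05,.06,.01)
for n,I in(("top",im),("scene",sc)):
    g=cv2.cvtColor(I,cv2.COLOR_RGB2GRAY); print(n)
    M=[]
    for x in xs:
        X=np.c_[s+x*ex+ys[:,None]*ey,np.full(len(ys),z)]
        M.append(cv2.remap(g,w2pix(n,X).astype(np.float32)[None],None,1)[0])
    for x,m in zip(xs,M): print("%.2f"%x,m.tolist())
# rectified slot-frame crops
def crop(n,I,z):
    a=np.arange(-.1,.1,.0006); Y,Xx=np.meshgrid(a[::-1],a[::-1])
    W=np.dstack([s[0]+Xx*ex[0]+Y*ey[0],s[1]+Xx*ex[1]+Y*ey[1],np.full(Y.shape,z)])
    m=w2pix(n,W).reshape(*Y.shape,2).astype(np.float32); return cv2.remap(I,m[...,0],m[...,1],2)
o=np.hstack([crop("top",im,z),crop("scene",sc,z)]);o[166:168]=[0,255,0];o[:,[166,500]]=[0,255,0]
cv2.imwrite("pics/cheek.png",o[:,:,::-1])
E
```

```text
t7.0 pos [0.4315 0.3    0.1165] yaw 77.4 d [ 0.45 -0.26  9.55] rot [-0.5  0.4 -0.2] w 0.0873 F [-0.3  0.   0.6]
top
-0.05 [177, 178, 177, 173, 174, 174, 172, 176, 176, 176, 174, 156, 124, 87, 76, 80, 83, 83, 81, 82, 84, 82, 87, 98, 124, 158, 175, 180, 181, 181, 179, 180, 181, 178, 179, 180, 177, 180, 171, 150, 116, 89, 84, 83, 80, 82, 79, 75, 78, 86, 114, 148, 171, 177, 176, 177, 175, 174, 175, 172, 172]
-0.04 [179, 179, 178, 179, 180, 179, 177, 178, 177, 175, 167, 150, 132, 126, 127, 131, 139, 145, 145, 137, 122, 98, 89, 103, 137, 169, 181, 181, 182, 182, 182, 181, 183, 182, 181, 181, 180, 179, 173, 155, 140, 136, 137, 135, 133, 128, 123, 122, 122, 117, 111, 131, 162, 176, 177, 176, 175, 174, 175, 175, 171]
-0.03 [140, 138, 134, 134, 135, 136, 138, 136, 134, 137, 140, 152, 167, 171, 172, 179, 182, 180, 182, 174, 147, 103, 86, 100, 133, 162, 179, 178, 179, 180, 180, 178, 177, 178, 178, 177, 176, 176, 170, 158, 152, 168, 181, 181, 179, 176, 164, 160, 162, 147, 119, 137, 170, 176, 176, 177, 178, 177, 175, 175, 175]
-0.02 [81, 80, 81, 84, 83, 82, 81, 83, 84, 86, 102, 142, 167, 166, 165,
[... 5048 characters left out ...]
34, 227, 216, 217, 190, 138, 101, 107, 112, 110, 110, 111, 110, 110, 110, 110]
0.04 [179, 181, 182, 182, 183, 182, 180, 182, 182, 184, 189, 199, 222, 224, 226, 242, 237, 235, 241, 242, 204, 131, 117, 121, 116, 120, 124, 126, 124, 122, 123, 123, 122, 122, 124, 124, 126, 124, 120, 121, 182, 239, 241, 239, 237, 235, 238, 235, 221, 202, 108, 104, 107, 109, 110, 111, 109, 108, 108, 111, 112]
0.05 [182, 182, 182, 182, 181, 181, 181, 181, 178, 180, 182, 184, 180, 174, 186, 165, 176, 181, 164, 194, 184, 164, 170, 174, 171, 171, 172, 167, 172, 191, 190, 192, 191, 183, 173, 167, 168, 168, 170, 178, 175, 174, 188, 173, 182, 174, 175, 188, 172, 166, 144, 110, 110, 112, 110, 109, 107, 109, 112, 110, 110]
```

View pics/cheek.png

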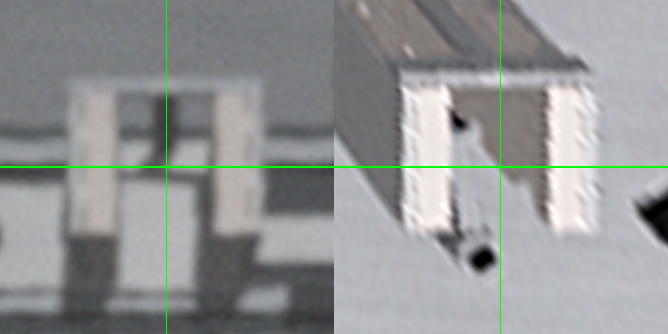

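The cheeks' inner edges come out symmetric about my slot estimate to 1 mm, with the front at −0.04. Next I pick B.

Request:
apply_moves([
  [0.4, -0.2, 3, 0, 0, 0, 1],
  [0.4, -0.2, 6.5, 0, 0, 0, 0.8],
  [0.4, -0.2, 9.5, 0, 0, 0, 0.6],
  [0.4, -0.2, 9.5, 0, 0, 0, 0.4],
  [0.4, -0.2, 9.5, 0, 0, 0, 0.3],
], newtons=55)

```text
time: 7.52
position: [0.4342, 0.3056, 0.0266]
tool_rot: [0.781, 0.625, 0.0, 0.0]
ft_force: [0.1, -0.4, 0.6]
grip_width: 0.0681
```

Request:
apply_moves([
  [0, 0, 0, 0, 0, 0, 0],
  [0, 0, 0, 0, 0, 0, 0],
  [0, 0, 0, 0, 0, 0, 0],
  [0, 0, 0, 0, 0, 0, 0],
  [0, 0, 0, 0, 0, 0, 0],
])

```text
time: 7.93
position: [0.434, 0.306, 0.0273]
tool_rot: [0.781, 0.625, 0.001, 0.0]
ft_force: [-0.7, 0.8, 0.1]
grip_width: 0.0352
```

Request:
apply_moves([
  [0, 0, 0, 0, 0, 0, 0],
  [0, 0, 0, 0, 0, 0, 0],
  [0, 0, 0, 0, 0, 0, 0],
  [0, 0, 0, 0, 0, 0, 0],
  [0, 0, 0, 0, 0, 0, 0],
])

```text
time: 8.35
position: [0.4329, 0.3056, 0.026]
tool_rot: [0.781, 0.625, -0.0, -0.0]
ft_force: [-1.4, 0.4, 1.5]
grip_width: 0.0115
```

```bash
python3 -c "
from h import *
to(.429,.3045,.021,77.6)"
```

```text
t8.3 pos [0.4329 0.3056 0.026 ] yaw 77.4 d [-0.2  -0.35  0.5 ] rot [-0.1  0.  -0.2] w 0.0115 F [-1.4  0.4  1.5]
```

Request:
apply_moves([
  [0, 0, -2, 0, 0, 0, 0],
  [0, 0, -5, 0, 0, 0, 0],
  [0, 0, -9, 0, 0, 0, 0],
  [0, 0, -12.5, 0, 0, 0, 0],
  [0, 0, -14.5, 0, 0, 0, 0],
])

```text
time: 8.77
position: [0.4346, 0.3063, 0.1742]
tool_rot: [0.781, 0.625, 0.002, 0.001]
ft_force: [0.6, 0.3, -2.1]
grip_width: 0.0113
```

Request:
apply_moves([
  [-2.2, -0.2, 0, 0, 0, 7, 0],
  [-4.4, -0.4, 0, 0, 0, 14, 0],
  [-6.6, -0.6, 0, 0, 0, 21, 0],
  [-8.8, -0.8, 0, 0, 0, 28, 0],
  [-11, -0.9, 0, 0, 0, 35, 0],
])

```text
time: 9.18
position: [0.3995, 0.1994, 0.1708]
tool_rot: [0.933, 0.359, -0.001, 0.0]
ft_force: [0.5, -0.8, -1.8]
grip_width: 0.0117
```

Request:
apply_moves([
  [-1.5, 1.4, 0, 0, 0, 6, 0],
  [-3, 2.8, 0, 0, 0, 12, 0],
  [-4.5, 4.1, 0, 0, 0, 18, 0],
  [-6, 5.5, 0, 0, 0, 24, 0],
  [-7.4, 6.8, 0, 0, 0, 30, 0],
])

```text
time: 9.6
position: [0.3911, 0.0992, 0.1707]
tool_rot: [0.994, 0.105, -0.0, 0.0]
ft_force: [-0.2, 0.1, -1.5]
grip_width: 0.0111
```

Request:
apply_moves([
  [0, 0, 0, 0, 0, 0, 0],
  [0, 0, 0, 0, 0, 0, 0],
])

```text
time: 9.77
position: [0.3915, 0.0997, 0.1708]
tool_rot: [0.994, 0.107, -0.0, -0.0]
ft_force: [-0.3, 0.2, -1.6]
grip_width: 0.0116
```

```bash
cat >> h.py <<'E'
S=np.array([.5988,.0353]); YAW=4.8
def slot(x,y=0):
    c,s=np.cos(np.radians(YAW)),np.sin(np.radians(YAW)); return S+x*np.array([c,s])+y*np.array([-s,c])
def front(x,zt,y=0):
    p=slot(x-.112,y); to(p[0],p[1],zt,YAW)
E
python3 - <<'E'
from h import *
front(-.10,.17); front(-.10,.105)
robot.camera
sc=robot.camera("scene"); o=robot.get_obs(); print(w2pix("scene",o["position"]))
cv2.imwrite("pics/carry.png",cv2.resize(sc[150:330,190:390],None,fx=3,fy=3,interpolation=3)[:,:,::-1])
E
```

```text
t9.8 pos [0.3915 0.0997 0.1708] yaw 12.3 d [-2.14  7.94  0.08] rot [-0.   0.   7.5] w 0.0116 F [-0.3  0.2 -1.6]
t9.8 pos [0.3915 0.0997 0.1708] yaw 12.3 d [-2.13  7.94  6.58] rot [-0.   0.   7.5] w 0.0116 F [-0.3  0.2 -1.6]
[[324.12006207 214.13456391]]
```

View pics/carry.png

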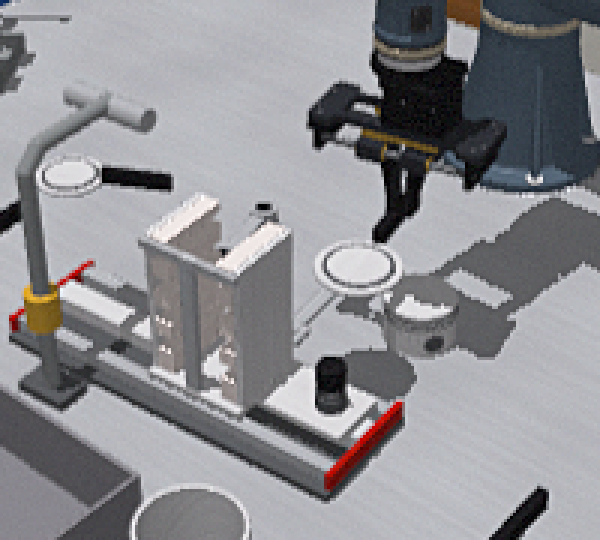

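```bash
cat >> h.py <<'E'
def heldcheck(h,L=.112,meas=None):
    """predicted scene/top pixel of the disc top-face centre of a level held plate, TCP h above its underside"""
    o=robot.get_obs(); r=R.from_quat(o["tool_rot"]); p=o["position"]+r.apply([L,0,h-.005])
    for n in("scene","top"): print(n,w2pix(n,p).round(1))
    if meas is not None: # ellipse-fit search in the scene picture: x offset along handle and droop
        pass
E
python3 - <<'E'
from h import *
heldcheck(.026)
sc=robot.camera("scene"); g=cv2.cvtColor(sc,cv2.COLOR_RGB2GRAY)
o=robot.get_obs(); r=R.from_quat(o["tool_rot"]); a=np.linspace(0,2*np.pi,90,endpoint=False)
b=[]
for L in np.arange(.1,.125,.001):
  for dz in np.arange(-.02,.021,.001):
    def ring(rad):
        loc=np.c_[L+rad*np.cos(a),rad*np.sin(a),np.full(90,.0)]
        loc[:,2]=.021+dz*loc[:,0]/.112   # + is down (tool z)
        return cv2.remap(g,w2pix("scene",o["position"]+r.apply(loc)).astype(np.float32)[None],None,1)[0].astype(float)
    k=np.abs(a-np.pi)>.3
    b.append((np.clip(ring(.0425)-ring(.048),-20,40)[k].mean(),L,dz))
print(sorted(b)[-5:])
E
```

```text
scene [[308.1 238.5]]
top [[243. 187.]]
[(np.float64(32.53086419753087), np.float64(0.10500000000000001), np.float64(0.004000000000000021)), (np.float64(32.80246913580247), np.float64(0.10500000000000001), np.float64(0.00300000000000002)), (np.float64(32.876543209876544), np.float64(0.10600000000000001), np.float64(0.002000000000000019)), (np.float64(32.91358024691358), np.float64(0.10700000000000001), np.float64(0.002000000000000019)), (np.float64(33.407407407407405), np.float64(0.10600000000000001), np.float64(0.00300000000000002))]
```

Request:
apply_moves([
  [-1.6, 2, 0, 0, 0, 2, 0],
  [-1.6, 5.5, 0, 0, 0, 5, 0],
  [-1.6, 7.9, 2, 0, 0.5, 7.5, 0],
  [-1.6, 7.9, 5, 0, 0.5, 7.5, 0],
  [-1.6, 7.9, 6.6, 0, 0.5, 7.5, 0],
])

```text
time: 10.28
position: [0.3938, 0.0191, 0.1036]
tool_rot: [0.999, 0.042, 0.005, -0.0]
ft_force: [-0.9, 0.7, -2.2]
grip_width: 0.0113
```

Request:
apply_moves([
  [0, 0, 0, 0, 0, 0, 0],
  [0, 0, 0, 0, 0, 0, 0],
])

```text
time: 10.45
position: [0.3926, 0.0204, 0.1045]
tool_rot: [0.999, 0.043, 0.003, -0.001]
ft_force: [-0.2, -0.8, -1.0]
grip_width: 0.0114
```

```bash
cat >> h.py <<'E'
def held(h=.026):
    sc=robot.camera("scene"); g=cv2.cvtColor(sc,cv2.COLOR_RGB2GRAY)
    o=robot.get_obs(); r=R.from_quat(o["tool_rot"]); a=np.linspace(0,2*np.pi,90,endpoint=False); k=np.abs(a-np.pi)>.3
    b=[]
    for L in np.arange(.095,.13,.001):
      for dz in np.arange(-.02,.031,.001):
        def ring(rad):
            loc=np.c_[L+rad*np.cos(a),rad*np.sin(a),np.zeros(90)]; loc[:,2]=h-.005+dz*loc[:,0]/.112
            return cv2.remap(g,w2pix("scene",o["position"]+r.apply(loc)).astype(np.float32)[None],None,1)[0].astype(float)
        b.append((np.clip(ring(.0425)-ring(.048),-20,40)[k].mean(),L,dz))
    b=np.array(sorted(b)[-6:]).mean(0); print("held: score %.1f L %.4f droop %.4f"%tuple(b)); return b
E
python3 - <<'E'
from h import *
front(0,.105); held()
E
```

```text
t10.4 pos [0.3926 0.0204 0.1045] yaw 5.0 d [9.48 0.27 0.  ] rot [-0.1 -0.4  0.2] w 0.0114 F [-0.2 -0.8 -1. ]
held: score 15.2 L 0.1005 droop 0.0060
```

Request:
apply_moves([
  [1, 0.25, 0, 0, 0, 0, 0],
  [3, 0.25, 0, 0, 0, 0, 0],
  [5, 0.25, 0, 0, 0, 0, 0],
  [6.5, 0.25, 0, 0, 0, 0, 0],
  [7.5, 0.25, 0, 0, 0, 0, 0],
])

```text
time: 10.92
position: [0.4713, 0.0238, 0.1071]
tool_rot: [0.999, 0.043, 0.007, 0.0]
ft_force: [-0.1, -0.5, -2.2]
grip_width: 0.0117
```

Request:
apply_moves([
  [0.5, 0, 0, 0, 0, 0, 0],
  [1.0, 0, 0, 0, 0, 0, 0],
  [1.0, 0, 0, 0, 0, 0, 0],
])

```text
time: 11.17
position: [0.479, 0.0245, 0.1062]
tool_rot: [0.999, 0.043, 0.005, -0.0]
ft_force: [-0.2, -0.8, -1.9]
grip_width: 0.0116
```

```bash
python3 - <<'E'
from h import *
front(0,.105)
im=robot.camera("top");sc=robot.camera("scene")
o=np.hstack([cv2.resize(sc[180:300,200:340],None,fx=2.8,fy=2.8,interpolation=3),cv2.resize(im[100:220,210:350],None,fx=2.8,fy=2.8,interpolation=3)])
cv2.imwrite("pics/ins1.png",o[:,:,::-1])
E
```

```text
t11.2 pos [0.479  0.0245 0.1062] yaw 4.9 d [ 0.83 -0.08  0.13] rot [-0.  -0.6  0.1] w 0.0116 F [-0.2 -0.8 -1.9]
```

View pics/ins1.png

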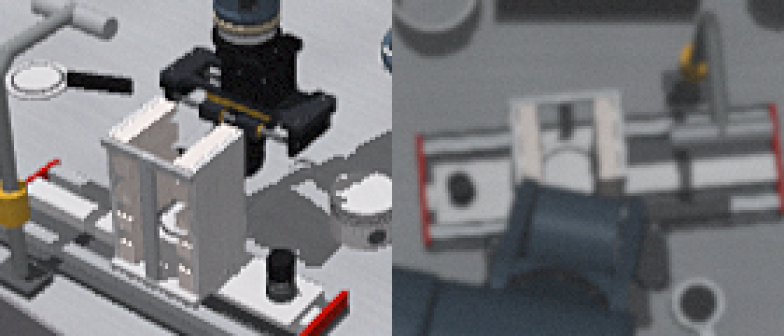

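Request:
apply_moves([
  [0.5, 0, 0, 0, 0, 0, 0],
  [0.8, 0, 0, 0, 0, 0, 0],
  [0.8, 0, 0, 0, 0, 0, 0],
  [0.8, 0, 0, 0, 0, 0, 0],
])

```text
time: 11.6
position: [0.486, 0.025, 0.1058]
tool_rot: [0.999, 0.042, 0.004, -0.0]
ft_force: [-0.3, 0.4, -1.7]
grip_width: 0.0116
```

Request:
apply_moves([
  [0.2, 0, 0, 0, 0, 0, 0],
  [0.3, 0, 0, 0, 0, 0, 0],
  [0.4, 0, 0, 0, 0, 0, 0],
  [0.4, 0, 0, 0, 0, 0, 0],
])

```text
time: 11.93
position: [0.4902, 0.0253, 0.1059]
tool_rot: [0.999, 0.042, 0.005, -0.0]
ft_force: [0.8, -0.0, -2.2]
grip_width: 0.0116
```

Request:
apply_moves([
  [0.2, 0, 0, 0, 0, 0, 0],
  [0.3, 0, 0, 0, 0, 0, 0],
  [0.3, 0, 0, 0, 0, 0, 0],
])

```text
time: 12.18
position: [0.4921, 0.0258, 0.1057]
tool_rot: [0.999, 0.043, 0.003, -0.001]
ft_force: [-2.5, -0.0, -0.5]
grip_width: 0.0114
```

Request:
apply_moves([
  [0.15, 0, 0, 0, 0, 0, 0],
  [0.3, 0, 0, 0, 0, 0, 0],
  [0.3, 0, 0, 0, 0, 0, 0],
])

```text
time: 12.43
position: [0.4922, 0.0263, 0.1053]
tool_rot: [0.999, 0.043, 0.0, -0.001]
ft_force: [-7.2, -1.3, 0.7]
grip_width: 0.0114
```

```bash
python3 - <<'E'
from h import *
front(0,.105)
E
```

```text
t12.4 pos [0.4922 0.0263 0.1053] yaw 4.9 d [-0.5  -0.    0.03] rot [-0.1 -0.   0.1] w 0.0114 F [-7.2 -1.3  0.7]
```

Request:
apply_moves([
  [-0.2, 0, 0.3, 0, 0, 0, 0],
  [-0.2, 0, 0.7, 0, 0, 0, 0],
  [-0.2, 0, 1.0, 0, 0, 0, 0],
  [-0.2, 0, 1.0, 0, 0, 0, 0],
])

```text
time: 12.77
position: [0.4921, 0.026, 0.0953]
tool_rot: [0.999, 0.043, 0.002, -0.001]
ft_force: [-4.7, -1.3, 1.5]
grip_width: 0.0118
```

Request:
apply_moves([
  [0, 0, 0, 0, 0, 0, 0.2],
  [0, 0, 0, 0, 0, 0, 0.4],
  [0, 0, 0, 0, 0, 0, 0.4],
  [0, 0, 0, 0, 0, 0, 0.4],
  [0, 0, 0, 0, 0, 0, 0.4],
])

```text
time: 13.18
position: [0.4949, 0.0256, 0.0961]
tool_rot: [0.999, 0.042, 0.005, -0.0]
ft_force: [-0.3, -0.5, 0.4]
grip_width: 0.0327
```

```bash
python3 - <<'E'
from h import *
front(0,.105)
E
```

```text
t13.2 pos [0.4949 0.0256 0.0961] yaw 4.9 d [-0.76 -0.1  -0.9 ] rot [-0.  -0.6  0.1] w 0.0327 F [-0.3 -0.5  0.4]
```

Request:
apply_moves([
  [0, 0, -2, 0, 0, 0, 0.5],
  [0, 0, -5, 0, 0, 0, 0.7],
  [-2, 0, -9, 0, 0, 0, 1],
  [-3, -4, -12, 0, 0, 0, 1],
  [-3, -8, -15, 0, 0, 0, 1],
])

```text
time: 13.6
position: [0.457, 0.0868, 0.2355]
tool_rot: [0.999, 0.04, 0.004, -0.0]
ft_force: [1.1, -0.5, -0.6]
grip_width: 0.0602
```

Request:
apply_moves([
  [0, -4, 0, 0, 0, 0, 1],
  [0, -8, 0, 0, 0, 0, 1],
  [0, -12, 0, 0, 0, 0, 1],
  [1, -16, 0, 0, 0, 0, 1],
  [1.5, -20, 0, 0, 0, 0, 1],
])

```text
time: 14.02
position: [0.4564, 0.2902, 0.2348]
tool_rot: [0.999, 0.043, 0.005, -0.001]
ft_force: [1.5, -0.9, -0.4]
grip_width: 0.0858
```

Request:
apply_moves([
  [0, 0, 0, 0, 0, 0, 1],
  [0, 0, 0, 0, 0, 0, 1],
])

```text
time: 14.18
position: [0.4558, 0.29, 0.2341]
tool_rot: [0.999, 0.045, 0.005, -0.001]
ft_force: [0.3, -1.5, 0.3]
grip_width: 0.0869
```

```bash
cat >> h.py <<'E'
def slotcheck(k,im=None,sc=None):
    "racked plate k: best (x,y) of disc top face in slot frame per camera"
    zf=.07+.036*(k-1)+.005; a=np.linspace(0,2*np.pi,120,endpoint=False)
    for n in("top","scene"):
        g=cv2.cvtColor(robot.camera(n),cv2.COLOR_RGB2GRAY); b=[]
        for x in np.arange(-.03,.016,.001):
            for y in np.arange(-.008,.009,.001):
                def ring(rad):
                    X=x+rad*np.cos(a);Y=y+rad*np.sin(a); m=np.abs(Y)<.027
                    W=np.array([slot(p,q) for p,q in zip(X[m],Y[m])]); return cv2.remap(g,w2pix(n,np.c_[W,np.full(len(W),zf)]).astype(np.float32)[None],None,1)[0].astype(float)
                b.append((np.clip(ring(.042)-ring(.0485)[:999],-30,60).mean() if len(ring(.042))==len(ring(.0485)) else ring(.042).mean()-ring(.0485).mean(),x,y))
        print("slotcheck",k,n,np.array(sorted(b)[-5:]).mean(0).round(4))
E
python3 - <<'E'
from h import *
im=robot.camera("top");sc=robot.camera("scene")
for n,g in zip("ACD",[(.6575,.375),(.6346,-.3687),(.4244,-.3983)]):
    c,t,s=fitplate(im,g); ax=np.array([np.cos(t),np.sin(t)]);p=c-.112*ax; print(n,c.round(4),np.degrees(t).round(1),round(s),"grip",p.round(4))
    if n=="A": to(p[0],p[1],.12,np.degrees(t))
slotcheck(1)
o=np.hstack([cv2.resize(sc[180:300,200:340],None,fx=2.8,fy=2.8,interpolation=3),cv2.resize(im[100:220,210:350],None,fx=2.8,fy=2.8,interpolation=3)])
cv2.imwrite("pics/ins1b.png",o[:,:,::-1])
E
```

```text
A [0.6575 0.375 ] 14.8 1670 grip [0.5492 0.3463]
t14.3 pos [0.4556 0.2875 0.2339] yaw 4.9 d [ 9.74 -5.06 11.47] rot [ 0.  -0.5 -9.9] w 0.0871 F [ 0.6 -0.2  0.6]
C [ 0.6346 -0.3687] 2.4 1931 grip [ 0.5227 -0.3735]
D [ 0.4244 -0.3983] -62.2 2036 grip [ 0.3722 -0.2992]
slotcheck 1 top [3.11931e+01 2.40000e-03 4.00000e-04]
slotcheck 1 scene [ 3.85134e+01 -1.64000e-02  7.80000e-03]
```

View pics/ins1b.png

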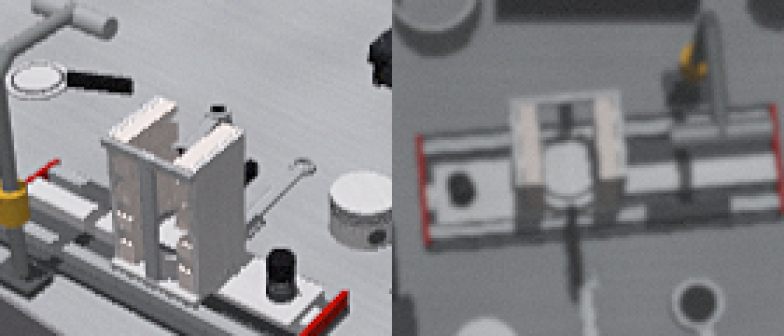

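Plate B is home in slot 1: the top view fits it at x +2 mm, y 0 mm, with its handle out front. Next is plate A.

Request:
apply_moves([
  [3, -2, 0, 0, -0.5, 1.9, 1],
  [6, -5, 3, 0, -0.5, 1.9, 1],
  [9, -7, 6, 0, -0.5, 1.9, 1],
  [9.7, -7.4, 10, 0, -0.5, 1.9, 1],
  [9.7, -7.4, 13.4, 0, -0.5, 1.9, 1],
])

```text
time: 14.8
position: [0.5524, 0.3708, 0.1052]
tool_rot: [1.0, 0.025, 0.004, -0.002]
ft_force: [-0.1, -0.4, -0.6]
grip_width: 0.0871
```

Request:
apply_moves([
  [0, 0, 0, 0, 0, 0, 0.7],
  [0, 0, 0, 0, 0, 0, 0.7],
  [0, 0, 0, 0, 0, 0, 0.7],
])

```text
time: 15.05
position: [0.5482, 0.369, 0.1062]
tool_rot: [1.0, 0.025, 0.001, -0.001]
ft_force: [0.3, 0.6, 0.8]
grip_width: 0.0746
```

```bash
python3 - <<'E'
from h import *
to(.5457,.369,.0225,3.0)
sc=robot.camera("scene")
for z in(.022,.0): print(w2pix("scene",[[.5457,.369,z]]).round(0))
p=w2pix("scene",[[.6,.37,.02]])[0].astype(int)
cv2.imwrite("pics/A.png",cv2.resize(sc[p[1]-70:p[1]+60,p[0]-80:p[0]+80],None,fx=4,fy=4,interpolation=3)[:,:,::-1]); print(p)
E
```

```text
t15.1 pos [0.5482 0.369  0.1062] yaw 2.9 d [-0.26 -0.    8.37] rot [-0.1 -0.1 -0.1] w 0.0746 F [0.3 0.6 0.8]
[[366. 316.]]
[[366. 322.]]
[355 328]
```

View pics/A.png

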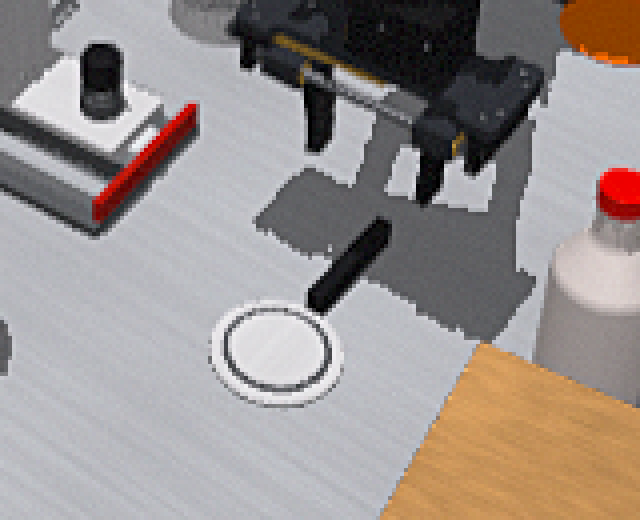

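The open fingers straddle plate A's handle (crop (370,240)). I descend and grip.

Request:
apply_moves([
  [-0.2, 0, 3, 0, 0, 0, 0.7],
  [-0.2, 0, 6.5, 0, 0, 0, 0.7],
  [-0.2, 0, 8.3, 0, 0, 0, 0.5],
  [-0.2, 0, 8.3, 0, 0, 0, 0.3],
  [-0.2, 0, 8.3, 0, 0, 0, 0],
], newtons=55)

```text
time: 15.52
position: [0.5465, 0.3701, 0.0245]
tool_rot: [1.0, 0.026, 0.002, -0.001]
ft_force: [0.8, -0.8, 0.5]
grip_width: 0.0488
```

Request:
apply_moves([
  [0, 0, 0, 0, 0, 0, 0],
  [0, 0, 0, 0, 0, 0, 0],
  [0, 0, 0, 0, 0, 0, 0],
  [0, 0, 0, 0, 0, 0, 0],
  [0, 0, 0, 0, 0, 0, 0],
])

```text
time: 15.93
position: [0.5457, 0.3701, 0.0226]
tool_rot: [1.0, 0.026, 0.001, -0.001]
ft_force: [-0.2, -0.1, 0.1]
grip_width: 0.0154
```

Request:
apply_moves([
  [0, 0, 0, 0, 0, 0, 0],
  [0, 0, 0, 0, 0, 0, 0],
  [0, 0, 0, 0, 0, 0, 0],
  [0, 0, 0, 0, 0, 0, 0],
])

```text
time: 16.27
position: [0.5456, 0.37, 0.0224]
tool_rot: [1.0, 0.026, 0.0, -0.0]
ft_force: [-0.7, -1.1, 6.3]
grip_width: 0.0117
```

```bash
python3 - <<'E'
from h import *
to(.5457,.369,.0225,3.0)
E
```

```text
t16.3 pos [0.5456 0.37   0.0224] yaw 3.0 d [ 0.    0.1  -0.01] rot [-0. -0.  0.] w 0.0117 F [-0.7 -1.1  6.3]
```

Request:
apply_moves([
  [0, 0, -2, 0, 0, 0, 0],
  [0, 0, -5, 0, 0, 0, 0],
  [0, 0, -9, 0, 0, 0, 0],
  [0, 0, -13, 0, 0, 0, 0],
  [0, 0, -16.5, 0, 0, 0, 0],
])

```text
time: 16.68
position: [0.5449, 0.3697, 0.188]
tool_rot: [1.0, 0.026, -0.0, -0.0]
ft_force: [0.9, 0.2, -1.7]
grip_width: 0.0116
```

Request:
apply_moves([
  [-3, 0, 0, 0, 0, 0, 0],
  [-7, 0, 0, 0, 0, 0, 0],
  [-11, 1, 0, 0, 0, 0, 0],
  [-15, 2, 0, 0, 0, 0, 0],
  [-17.8, 5, 0, 0, 0, 0, 0],
])

```text
time: 17.1
position: [0.366, 0.3114, 0.1861]
tool_rot: [1.0, 0.028, -0.001, -0.001]
ft_force: [0.1, -1.8, -1.3]
grip_width: 0.0115
```

Request:
apply_moves([
  [0, 4, 0, 0, 0, 0, 0],
  [0, 8, 0, 0, 0, 0, 0],
  [0, 12, 0, 0, 0, 0, 0],
  [0, 16, 0, 0, 0, 0, 0],
  [0, 19, 0, 0, 0, 0, 0],
])

```text
time: 17.52
position: [0.3791, 0.1187, 0.1863]
tool_rot: [1.0, 0.026, -0.001, -0.0]
ft_force: [0.5, 0.4, -1.0]
grip_width: 0.0118
```

Request:
apply_moves([
  [0, 0, 0, 0, 0, 0, 0],
  [0, 0, 0, 0, 0, 0, 0],
])

```text
time: 17.68
position: [0.3799, 0.1197, 0.1863]
tool_rot: [1.0, 0.024, -0.0, -0.001]
ft_force: [0.1, 1.2, -1.0]
grip_width: 0.0117
```

```bash
python3 - <<'E'
from h import *
front(-.102,.137); b=held(.0224)
E
```

```text
t17.7 pos [0.3799 0.1197 0.1863] yaw 2.7 d [ 0.08 10.25  4.92] rot [-0.1  0.1 -2.1] w 0.0117 F [ 0.1  1.2 -1. ]
held: score 32.0 L 0.1140 droop -0.0012
```

Request:
apply_moves([
  [0, 3, 0, 0, 0, -2, 0],
  [0, 7, 0, 0, 0, -2, 0],
  [0, 10.2, 1, 0, 0, -2, 0],
  [0, 10.2, 4, 0, 0, -2, 0],
  [0, 10.2, 5, 0, 0, -2, 0],
])

```text
time: 18.15
position: [0.3854, 0.0188, 0.1347]
tool_rot: [0.999, 0.043, -0.001, -0.001]
ft_force: [-0.5, 0.1, -1.5]
grip_width: 0.0114
```

Request:
apply_moves([
  [0, 0, 0, 0, 0, 0, 0],
  [0, 0, 0, 0, 0, 0, 0],
])

```text
time: 18.32
position: [0.3849, 0.0202, 0.1359]
tool_rot: [0.999, 0.044, -0.001, -0.001]
ft_force: [-0.1, -0.5, -0.4]
grip_width: 0.0118
```

```bash
python3 - <<'E'
from h import *
front(-.002,.1365)
E
```

```text
t18.3 pos [0.3849 0.0202 0.1359] yaw 5.1 d [10.04  0.34 -0.08] rot [-0.1  0.1  0.3] w 0.0118 F [-0.1 -0.5 -0.4]
```

Request:
apply_moves([
  [1, 0.3, 0, 0, 0, 0.2, 0],
  [3, 0.3, 0, 0, 0, 0.2, 0],
  [5.5, 0.3, 0, 0, 0, 0.2, 0],
  [7.5, 0.3, 0, 0, 0, 0.2, 0],
  [8.8, 0.3, 0, 0, 0, 0.2, 0],
])

```text
time: 18.73
position: [0.4779, 0.0243, 0.1381]
tool_rot: [0.999, 0.043, 0.004, 0.0]
ft_force: [0.3, 0.2, -0.8]
grip_width: 0.0118
```

Request:
apply_moves([
  [0.4, 0, 0, 0, 0, 0, 0],
  [0.8, 0, 0, 0, 0, 0, 0],
  [1.0, 0, 0, 0, 0, 0, 0],
  [1.0, 0, 0, 0, 0, 0, 0],
])

```text
time: 19.07
position: [0.4829, 0.0249, 0.1367]
tool_rot: [0.999, 0.042, -0.0, -0.0]
ft_force: [0.1, -0.8, -1.0]
grip_width: 0.0116
```

Request:
apply_moves([
  [0.2, 0, 0, 0, 0, 0, 0],
  [0.4, 0, 0, 0, 0, 0, 0],
  [0.4, 0, 0, 0, 0, 0, 0],
])

```text
time: 19.32
position: [0.4872, 0.0247, 0.1365]
tool_rot: [0.999, 0.042, 0.0, -0.0]
ft_force: [0.4, 0.1, -0.5]
grip_width: 0.0117
```

```bash
python3 - <<'E'
from h import *
front(-.002,.1365)
E
```

```text
t19.3 pos [0.4872 0.0247 0.1365] yaw 4.8 d [-0.19 -0.12 -0.  ] rot [-0. -0. -0.] w 0.0117 F [ 0.4  0.1 -0.5]
```

Request:
apply_moves([
  [0.15, 0.1, 0, 0, 0, 0, 0],
  [0.3, 0.1, 0, 0, 0, 0, 0],
  [0.3, 0.1, 0, 0, 0, 0, 0],
])

```text
time: 19.57
position: [0.4888, 0.0241, 0.1361]
tool_rot: [0.999, 0.042, -0.002, -0.001]
ft_force: [-2.9, -0.8, -0.3]
grip_width: 0.0116
```

Request:
apply_moves([
  [0.15, 0, 0, 0, 0, 0, 0],
  [0.3, 0, 0, 0, 0, 0, 0],
  [0.3, 0, 0, 0, 0, 0, 0],
])

```text
time: 19.82
position: [0.4889, 0.0247, 0.1357]
tool_rot: [0.999, 0.042, -0.005, -0.001]
ft_force: [-8.5, -1.9, 1.7]
grip_width: 0.0111
```

Request:
apply_moves([
  [-0.3, 0, 0.3, 0, 0, 0, 0],
  [-0.3, 0, 0.6, 0, 0, 0, 0],
  [-0.3, 0, 0.9, 0, 0, 0, 0],
  [-0.3, 0, 0.9, 0, 0, 0, 0],
])

```text
time: 20.15
position: [0.4888, 0.0242, 0.1271]
tool_rot: [0.999, 0.042, -0.002, -0.001]
ft_force: [-7.0, -1.9, 4.3]
grip_width: 0.0115
```

Request:
apply_moves([
  [0, 0, 0, 0, 0, 0, 0.2],
  [0, 0, 0, 0, 0, 0, 0.4],
  [0, 0, 0, 0, 0, 0, 0.4],
  [0, 0, 0, 0, 0, 0, 0.4],
  [0, 0, 0, 0, 0, 0, 0.4],
])

```text
time: 20.57
position: [0.4911, 0.024, 0.1275]
tool_rot: [0.999, 0.042, 0.001, -0.0]
ft_force: [0.0, 0.6, 0.0]
grip_width: 0.0325
```

Request:
apply_moves([
  [0, 0, -2, 0, 0, 0, 0.5],
  [0, 0, -5, 0, 0, 0, 0.7],
  [-2, 0, -8.5, 0, 0, 0, 1],
  [-4, 2, -10, 0, 0, 0, 1],
  [-6, 5, -10, 0, 0, 0, 1],
])

```text
time: 20.98
position: [0.4363, -0.0304, 0.2308]
tool_rot: [0.999, 0.044, 0.004, 0.001]
ft_force: [0.9, -0.4, 0.1]
grip_width: 0.0602
```

Request:
apply_moves([
  [0, 4, 0, 0, 0, 0, 1],
  [0, 8, 0, 0, 0, 0, 1],
  [0, 12, 0, 0, 0, 0, 1],
  [0, 16, 0, 0, 0, 0, 1],
  [0, 20, 0, 0, 0, 0, 1],
])

```text
time: 21.4
position: [0.4513, -0.2323, 0.2275]
tool_rot: [0.999, 0.041, 0.001, -0.0]
ft_force: [1.0, 0.8, 0.2]
grip_width: 0.0855
```

Request:
apply_moves([
  [0, 0, 0, 0, 0, 0, 1],
  [0, 0, 0, 0, 0, 0, 1],
])

```text
time: 21.57
position: [0.4516, -0.2326, 0.2272]
tool_rot: [0.999, 0.04, 0.001, 0.0]
ft_force: [0.4, 1.1, -0.7]
grip_width: 0.0867
```

```bash
python3 - <<'E'
from h import *
im=robot.camera("top")
for n,g in zip("CD",[(.6346,-.3687),(.4244,-.3983)]):
    c,t,s=fitplate(im,g); ax=np.array([np.cos(t),np.sin(t)]);p=c-.112*ax; print(n,c.round(4),np.degrees(t).round(1),round(s),"grip",p.round(4))
to(.5227,-.3735,.105,2.4)
slotcheck(2)
o=np.hstack([cv2.resize(im[100:240,210:350],None,fx=2.8,fy=2.8,interpolation=3),cv2.resize(im[100:240,340:480],None,fx=2.8,fy=2.8,interpolation=3)])
cv2.imwrite("pics/ins2.png",o[:,:,::-1])
E
```

```text
C [ 0.6346 -0.3687] -46.8 2012 grip [ 0.558 -0.287]
D [ 0.4244 -0.3983] -122.2 1601 grip [ 0.484  -0.3035]
t21.6 pos [ 0.451  -0.2306  0.2269] yaw 4.7 d [ 5.99 14.84 12.17] rot [-0.1  0.   2.3] w 0.0870 F [ 0.4  0.6 -1. ]
slotcheck 2 top [ 3.52455e+01 -6.00000e-04 -2.00000e-03]
slotcheck 2 scene [ 2.66167e+01 -1.64000e-02  7.80000e-03]
```

View pics/ins2.png

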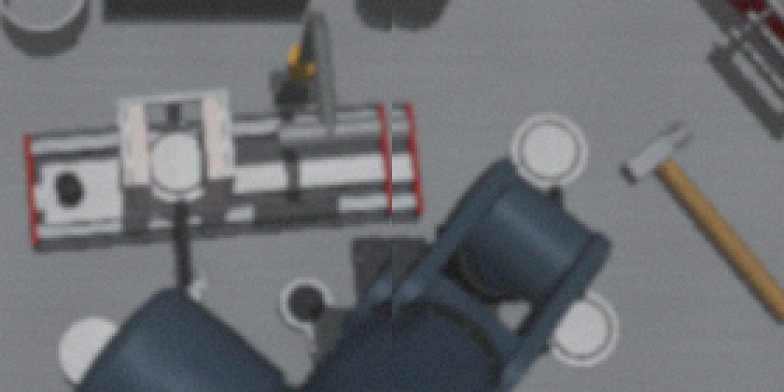

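Slot 2 is home as well (top fit x −0.6 mm, y −2 mm), and discs C and D have not moved. Next is plate C.

Request:
apply_moves([
  [1.5, 3.5, 0, 0, 0, 2.3, 1],
  [3, 7, 0, 0, 0, 2.3, 1],
  [4.5, 10.5, 2, 0, 0, 2.3, 1],
  [6, 13.5, 4, 0, 0, 2.3, 1],
  [6, 14.8, 7.5, 0, 0, 2.3, 0.8],
])

```text
time: 22.13
position: [0.5292, -0.3771, 0.155]
tool_rot: [1.0, 0.022, 0.005, 0.005]
ft_force: [0.3, -1.1, 0.6]
grip_width: 0.0846
```

Request:
apply_moves([
  [0, 0, 2, 0, 0, 0, 0.7],
  [0, 0, 4.5, 0, 0, 0, 0.7],
  [0, 0, 4.5, 0, 0, 0, 0.7],
  [0, 0, 4.5, 0, 0, 0, 0.7],
])

```text
time: 22.47
position: [0.5228, -0.37, 0.1059]
tool_rot: [1.0, 0.023, -0.002, -0.002]
ft_force: [0.1, -0.0, 0.6]
grip_width: 0.0637
```

```bash
python3 - <<'E'
from h import *
to(.5227,-.3735,.0225,2.4)
E
```

```text
t22.5 pos [ 0.5228 -0.37    0.1059] yaw 2.6 d [-0.01  0.38  8.34] rot [-0.2  0.2  0.2] w 0.0637 F [ 0.1 -0.   0.6]
```

Request:
apply_moves([
  [0, 0.3, 3, 0, 0, 0, 0.7],
  [0, 0.3, 6.5, 0, 0, 0, 0.7],
  [0, 0.3, 8.3, 0, 0, 0, 0.5],
  [0, 0.3, 8.3, 0, 0, 0, 0.3],
  [0, 0.3, 8.3, 0, 0, 0, 0],
], newtons=55)

```text
time: 22.88
position: [0.5242, -0.3751, 0.0254]
tool_rot: [1.0, 0.022, 0.0, -0.0]
ft_force: [0.2, 0.9, -0.6]
grip_width: 0.0482
```

Request:
apply_moves([
  [0, 0, 0, 0, 0, 0, 0],
  [0, 0, 0, 0, 0, 0, 0],
  [0, 0, 0, 0, 0, 0, 0],
  [0, 0, 0, 0, 0, 0, 0],
  [0, 0, 0, 0, 0, 0, 0],
])

```text
time: 23.3
position: [0.524, -0.3762, 0.0253]
tool_rot: [1.0, 0.022, 0.001, 0.001]
ft_force: [-0.1, -1.7, 1.5]
grip_width: 0.0154
```

Request:
apply_moves([
  [0, 0, 0, 0, 0, 0, 0],
  [0, 0, 0, 0, 0, 0, 0],
  [0, 0, 0, 0, 0, 0, 0],
  [0, 0, 0, 0, 0, 0, 0],
])

```text
time: 23.63
position: [0.5239, -0.3761, 0.0251]
tool_rot: [1.0, 0.022, 0.0, 0.0]
ft_force: [-0.5, 0.2, 6.0]
grip_width: 0.0114
```

```bash
python3 - <<'E'
from h import *
front(-.102,.142+.03+.0225)
E
```

```text
t23.6 pos [ 0.5239 -0.3761  0.0251] yaw 2.5 d [-12.09 -39.9  -16.99] rot [ 0.  -0.1 -2.3] w 0.0114 F [-0.5  0.2  6. ]
```

Request:
apply_moves([
  [0, 0, -2, 0, 0, 0, 0],
  [0, 0, -5, 0, 0, 0, 0],
  [0, 0, -9, 0, 0, 0, 0],
  [-1, 0, -13, 0, 0, 0, 0],
  [-3, 0, -16.5, 0, 0, 0, 0],
])

```text
time: 24.05
position: [0.4947, -0.3767, 0.1905]
tool_rot: [1.0, 0.022, 0.001, -0.0]
ft_force: [0.0, -1.3, -1.0]
grip_width: 0.0116
```

Request:
apply_moves([
  [-3, 0, -2, 0, 0, 0, 0],
  [-6, -2, -2.5, 0, 0, 0, 0],
  [-8, -5, -2.5, 0, 0, 0, 0],
  [-9, -9, -2.5, 0, 0, 0, 0],
  [-9, -13, -2.5, 0, 0, -1, 0],
])

```text
time: 24.47
position: [0.3946, -0.249, 0.2136]
tool_rot: [1.0, 0.028, -0.002, -0.002]
ft_force: [1.0, 1.0, -2.8]
grip_width: 0.012
```

Request:
apply_moves([
  [0, -4, 0, 0, 0, 0, 0],
  [0, -8, 0, 0, 0, 0, 0],
  [0, -12, 0, 0, 0, 0, 0],
  [0, -15, 0, 0, 0, 0, 0],
  [0, -16, 0, 0, 0, -1, 0],
])

```text
time: 24.88
position: [0.3849, -0.0863, 0.2135]
tool_rot: [0.999, 0.041, -0.003, -0.003]
ft_force: [-0.8, 0.3, -1.9]
grip_width: 0.0116
```

Request:
apply_moves([
  [0, 0, 0, 0, 0, 0, 0],
  [0, 0, 0, 0, 0, 0, 0],
])

```text
time: 25.05
position: [0.3886, -0.0914, 0.2143]
tool_rot: [0.999, 0.04, 0.0, 0.0]
ft_force: [0.2, -0.6, -1.6]
grip_width: 0.0115
```

```bash
python3 - <<'E'
from h import *
front(-.102,.175); held(.0251)
E
```

```text
t25.1 pos [ 0.3886 -0.0914  0.2143] yaw 4.5 d [  0.56 -10.87   3.93] rot [ 0.  -0.  -0.3] w 0.0115 F [ 0.2 -0.6 -1.6]
held: score 29.8 L 0.1075 droop 0.0035
```

Request:
apply_moves([
  [0.3, -3, 0, 0, 1, -0.3, 0],
  [0.6, -7, 0, 0, 1, -0.3, 0],
  [0.6, -10.8, 0, 0, 1, -0.3, 0],
  [0.6, -10.8, 2.5, 0, 1, -0.3, 0],
  [0.6, -10.8, 3.8, 0, 1, -0.3, 0],
])

```text
time: 25.52
position: [0.3864, 0.0176, 0.1757]
tool_rot: [0.999, 0.043, 0.009, -0.0]
ft_force: [-0.1, -0.1, -2.6]
grip_width: 0.0114
```

Request:
apply_moves([
  [0, 0, 0, 0, 0, 0, 0],
  [0, 0, 0, 0, 0, 0, 0],
])

```text
time: 25.68
position: [0.3866, 0.0159, 0.176]
tool_rot: [0.999, 0.041, 0.008, -0.001]
ft_force: [0.1, -0.7, -1.2]
grip_width: 0.0118
```

```bash
python3 - <<'E'
from h import *
front(0,.176); held(.0251)
sc=robot.camera("scene");cv2.imwrite("pics/ins3.png",cv2.resize(sc[150:280,220:370],None,fx=4,fy=4,interpolation=3)[:,:,::-1])
E
```

```text
t25.7 pos [0.3866 0.0159 0.176 ] yaw 4.7 d [10.11 -0.18  0.17] rot [-0.  -0.9 -0.1] w 0.0118 F [ 0.1 -0.7 -1.2]
held: score 26.2 L 0.1075 droop 0.0035
```

View pics/ins3.png

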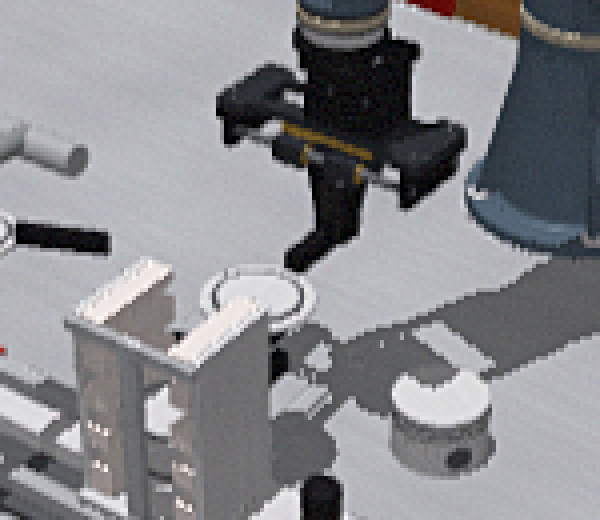

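Request:
apply_moves([
  [1, -0.2, 0, 0, 0, 0, 0],
  [3, -0.2, 0, 0, 0, 0, 0],
  [5.5, -0.2, 0, 0, 0, 0, 0],
  [7.5, -0.2, 0, 0, 0, 0, 0],
  [9, -0.2, 0, 0, 0, 0, 0],
])

```text
time: 26.2
position: [0.4777, 0.0259, 0.1786]
tool_rot: [0.999, 0.041, 0.009, -0.0]
ft_force: [-1.6, -0.9, -3.7]
grip_width: 0.0118
```

Request:
apply_moves([
  [0.4, 0, 0, 0, 0, 0, 0],
  [0.8, 0, 0, 0, 0, 0, 0],
  [1.1, 0, 0, 0, 0, 0, 0],
  [1.1, 0, 0, 0, 0, 0, 0],
])

```text
time: 26.53
position: [0.4866, 0.0273, 0.1784]
tool_rot: [0.999, 0.041, 0.009, -0.001]
ft_force: [0.8, 0.5, -2.1]
grip_width: 0.0115
```

Request:
apply_moves([
  [0.2, 0, 0, 0, 0, 0, 0],
  [0.5, 0, 0, 0, 0, 0, 0],
  [0.5, 0, 0, 0, 0, 0, 0],
])

```text
time: 26.78
position: [0.4899, 0.0279, 0.1781]
tool_rot: [0.999, 0.042, 0.007, -0.001]
ft_force: [-2.7, 0.1, -1.7]
grip_width: 0.0113
```

```bash
python3 - <<'E'
from h import *
front(0,.176)
E
```

```text
t26.8 pos [0.4899 0.0279 0.1781] yaw 4.8 d [-0.29  0.18  0.2 ] rot [-0.1 -0.8 -0. ] w 0.0113 F [-2.7  0.1 -1.7]
```

Request:
apply_moves([
  [0.15, 0.15, 0, 0, 0, 0, 0],
  [0.3, 0.15, 0, 0, 0, 0, 0],
  [0.3, 0.15, 0, 0, 0, 0, 0],
])

```text
time: 27.03
position: [0.4901, 0.0271, 0.1775]
tool_rot: [0.999, 0.042, 0.004, -0.001]
ft_force: [-8.1, 0.0, 0.4]
grip_width: 0.011
```

Request:
apply_moves([
  [0.1, 0, 0, 0, 0, 0, 0],
  [0.2, 0, 0, 0, 0, 0, 0],
  [0.2, 0, 0, 0, 0, 0, 0],
])

```text
time: 27.28
position: [0.4901, 0.0275, 0.1772]
tool_rot: [0.999, 0.042, 0.002, -0.002]
ft_force: [-12.0, -0.7, 2.0]
grip_width: 0.0114
```

Request:
apply_moves([
  [-0.4, 0, 0.3, 0, -0.5, 0, 0],
  [-0.4, 0, 0.7, 0, -1, 0, 0],
  [-0.4, 0, 1.1, 0, -1, 0, 0],
  [-0.4, 0, 1.1, 0, -1, 0, 0],
])

```text
time: 27.62
position: [0.4902, 0.0267, 0.1665]
tool_rot: [0.999, 0.042, -0.003, -0.001]
ft_force: [-5.8, 0.1, -0.5]
grip_width: 0.0115
```

Request:
apply_moves([
  [0, 0, 0, 0, 0, 0, 0.2],
  [0, 0, 0, 0, 0, 0, 0.4],
  [0, 0, 0, 0, 0, 0, 0.4],
  [0, 0, 0, 0, 0, 0, 0.4],
  [0, 0, 0, 0, 0, 0, 0.4],
])

```text
time: 28.03
position: [0.4937, 0.0262, 0.1677]
tool_rot: [0.999, 0.042, 0.001, -0.0]
ft_force: [0.4, -0.0, -0.3]
grip_width: 0.0327
```

Request:
apply_moves([
  [0, 0, -2, 0, 0, 0, 0.5],
  [0, 0, -5, 0, 0, 0, 0.7],
  [-3, 0, -7, 0, 0, 0, 1],
  [-6, 2, -8, 0, 0, 0, 1],
  [-8, 5, -8, 0, 0, 0, 1],
])

```text
time: 28.45
position: [0.4159, -0.029, 0.2493]
tool_rot: [0.999, 0.044, 0.002, 0.0]
ft_force: [0.2, -1.3, 0.4]
grip_width: 0.0606
```

Request:
apply_moves([
  [0, 4, 0, 0, 0, 7, 1],
  [0, 8, 0, 0, 0, 14, 1],
  [0, 12, 0, 0, 0, 21, 1],
  [0, 16, 0, 0, 0, 28, 1],
  [0, 20, 0, 0, 0, 35, 1],
])

```text
time: 28.87
position: [0.4338, -0.2317, 0.2476]
tool_rot: [0.965, -0.264, 0.001, -0.0]
ft_force: [1.2, -0.0, 0.0]
grip_width: 0.0856
```

```bash
python3 - <<'E'
from h import *
im=robot.camera("top")
for n,g in zip("D",[(.4244,-.3983)]):
    c,t,s=fitplate(im,g); ax=np.array([np.cos(t),np.sin(t)]);p=c-.112*ax; print(n,c.round(4),np.degrees(t).round(1),round(s),"grip",p.round(4))
to(.3721,-.2992,.105,-62.2)
slotcheck(3)
E
```

```text
D [ 0.4234 -0.3993] -99.2 991 grip [ 0.4412 -0.2887]
t28.9 pos [ 0.4364 -0.2406  0.2482] yaw -31.1 d [-2.64  8.27 14.33] rot [ 0.1 -0.7 31.1] w 0.0864 F [ 2.  -6.   0.7]
slotcheck 3 top [ 4.04826e+01 -4.00000e-04  2.20000e-03]
slotcheck 3 scene [ 2.57979e+01 -1.70000e-02  8.00000e-03]
```

Request:
apply_moves([
  [-1, 3, 0, 0, 0, 7, 1],
  [-2, 5.5, 2, 0, 0, 14, 1],
  [-2.6, 8.2, 5, 0, 0, 21, 1],
  [-2.6, 8.2, 9, 0, 0, 28, 0.8],
  [-2.6, 8.2, 12.5, 0, 0, 31, 0.7],
])

```text
time: 29.43
position: [0.3695, -0.2873, 0.1215]
tool_rot: [0.859, -0.512, 0.001, 0.0]
ft_force: [0.1, 0.1, -0.6]
grip_width: 0.08
```

Request:
apply_moves([
  [0, 0, 0, 0, 0, 0, 0.7],
  [0, 0, 0, 0, 0, 0, 0.7],
  [0, 0, 0, 0, 0, 0, 0.7],
])

```text
time: 29.68
position: [0.3708, -0.287, 0.1234]
tool_rot: [0.861, -0.508, 0.001, 0.0]
ft_force: [0.1, -0.1, 1.1]
grip_width: 0.0639
```

```bash
python3 - <<'E'
from h import *
to(.3721,-.2992,.0225,-62.2)
im=robot.camera("top");sc=robot.camera("scene")
o=np.hstack([cv2.resize(im[170:270,340:460],None,fx=3.2,fy=3.2,interpolation=3),cv2.resize(sc[140:240,130:250],None,fx=3.2,fy=3.2,interpolation=3)])
cv2.imwrite("pics/D.png",o[:,:,::-1])
E
```

```text
t29.7 pos [ 0.3708 -0.287   0.1234] yaw -61.1 d [ 1.12  0.49 10.09] rot [-0.  -0.1  1.1] w 0.0639 F [ 0.1 -0.1  1.1]
```

View pics/D.png

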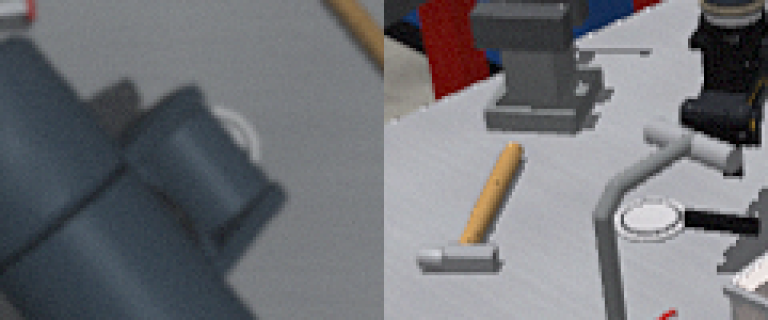

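Request:
apply_moves([
  [1.1, 0.5, 3, 0, 0, 1.1, 0.7],
  [1.1, 0.5, 6.5, 0, 0, 1.1, 0.7],
  [1.1, 0.5, 10, 0, 0, 1.1, 0.5],
  [1.1, 0.5, 10, 0, 0, 1.1, 0.3],
  [1.1, 0.5, 10, 0, 0, 1.1, 0],
], newtons=55)

```text
time: 30.2
position: [0.3722, -0.3004, 0.0227]
tool_rot: [0.856, -0.517, 0.001, 0.0]
ft_force: [0.2, -0.2, -0.2]
grip_width: 0.0482
```

Request:
apply_moves([
  [0, 0, 0, 0, 0, 0, 0],
  [0, 0, 0, 0, 0, 0, 0],
  [0, 0, 0, 0, 0, 0, 0],
  [0, 0, 0, 0, 0, 0, 0],
  [0, 0, 0, 0, 0, 0, 0],
])

```text
time: 30.62
position: [0.3711, -0.2993, 0.0228]
tool_rot: [0.856, -0.517, 0.0, -0.0]
ft_force: [-0.3, 0.3, 0.3]
grip_width: 0.0156
```

Request:
apply_moves([
  [0, 0, 0, 0, 0, 0, 0],
  [0, 0, 0, 0, 0, 0, 0],
  [0, 0, 0, 0, 0, 0, 0],
  [0, 0, 0, 0, 0, 0, 0],
])

```text
time: 30.95
position: [0.3709, -0.2993, 0.0226]
tool_rot: [0.856, -0.518, 0.0, -0.0]
ft_force: [-1.2, -0.3, 5.4]
grip_width: 0.0115
```

```bash
python3 - <<'E'
from h import *
front(-.102,.178+.0225+.03)
print(w2pix("scene",[.4244,-.3983,.005]))
E
```

```text
t30.9 pos [ 0.3709 -0.2993  0.0226] yaw -62.3 d [-27.36 -16.   -20.78] rot [ -0.   -0.  -67.1] w 0.0115 F [-1.2 -0.3  5.4]
[[212.8019416  207.57700861]]
```

Request:
apply_moves([
  [0, 0, -3, 0, 0, 0, 0],
  [0, 0, -7, 0, 0, 0, 0],
  [0, 0, -11, 0, 0, 0, 0],
  [0, 0, -15, 0, 0, 0, 0],
  [0, 0, -19, 0, 0, 0, 0],
])

```text
time: 31.37
position: [0.3701, -0.2983, 0.2135]
tool_rot: [0.856, -0.518, -0.001, -0.001]
ft_force: [1.1, -0.6, -0.9]
grip_width: 0.0113
```

Request:
apply_moves([
  [-2.7, -1.6, -1, 0, 0, -7, 0],
  [-5.4, -3.3, -2, 0, 0, -14, 0],
  [-8.2, -5, -2.7, 0, 0, -21, 0],
  [-11, -6.6, -2.7, 0, 0, -28, 0],
  [-13.7, -8.3, -2.7, 0, 0, -35, 0],
])

```text
time: 31.78
position: [0.38, -0.1377, 0.2394]
tool_rot: [0.972, -0.234, -0.0, -0.0]
ft_force: [0.7, -0.5, -1.4]
grip_width: 0.0114
```

Request:
apply_moves([
  [-0.7, -1.6, 0, 0, 0, -7, 0],
  [-1.5, -3.2, 0, 0, 0, -14, 0],
  [-2.3, -4.8, 0, 0, 0, -21, 0],
  [-3.1, -6.4, 0, 0, 0, -28, 0],
  [-3.8, -8, 0, 0, 0, -32, 0],
])

```text
time: 32.2
position: [0.3826, -0.0495, 0.2389]
tool_rot: [0.999, 0.043, -0.001, -0.001]
ft_force: [-0.1, 0.5, -1.9]
grip_width: 0.0115
```

Request:
apply_moves([
  [0, 0, 0, 0, 0, 0, 0],
  [0, 0, 0, 0, 0, 0, 0],
])

```text
time: 32.37
position: [0.3831, -0.0501, 0.239]
tool_rot: [0.999, 0.041, -0.001, -0.0]
ft_force: [0.8, 1.1, -0.2]
grip_width: 0.0114
```

```bash
python3 - <<'E'
from h import *
front(-.102,.178+.0226+.008); held(.0226)
E
```

```text
t32.4 pos [ 0.3831 -0.0501  0.239 ] yaw 4.7 d [ 0.81 -6.7   3.05] rot [-0.   0.1 -0.1] w 0.0114 F [ 0.8  1.1 -0.2]
held: score 30.1 L 0.1125 droop 0.0025
```

Request:
apply_moves([
  [0.3, -2, 0, 0, 0.5, 0, 0],
  [0.6, -5, 0, 0, 0.5, 0, 0],
  [0.6, -6.7, 0.5, 0, 0.5, 0, 0],
  [0.6, -6.7, 2, 0, 0.5, 0, 0],
  [0.6, -6.7, 2.9, 0, 0.5, 0, 0],
])

```text
time: 32.83
position: [0.3841, 0.0165, 0.2097]
tool_rot: [0.999, 0.041, 0.004, -0.0]
ft_force: [-0.5, -0.3, -1.1]
grip_width: 0.0117
```

Request:
apply_moves([
  [0, 0, 0, 0, 0, 0, 0],
  [0, 0, 0, 0, 0, 0, 0],
])

```text
time: 33.0
position: [0.3842, 0.0158, 0.21]
tool_rot: [0.999, 0.04, 0.004, -0.001]
ft_force: [-0.7, 0.1, -0.5]
grip_width: 0.0116
```

```bash
python3 - <<'E'
from h import *
front(0,.2095); held(.0226)
E
```

```text
t33.0 pos [0.3842 0.0158 0.21  ] yaw 4.6 d [10.34 -0.19  0.13] rot [-0.  -0.4 -0.2] w 0.0116 F [-0.7  0.1 -0.5]
held: score 30.4 L 0.1135 droop 0.0015
```

Request:
apply_moves([
  [1, 0, 0, 0, 0, 0, 0],
  [3, 0, 0, 0, 0, 0, 0],
  [5.5, 0, 0, 0, 0, 0, 0],
  [7.5, 0, 0, 0, 0, 0, 0],
  [9, 0, 0, 0, 0, 0, 0],
])

```text
time: 33.47
position: [0.477, 0.0232, 0.2118]
tool_rot: [0.999, 0.04, 0.006, -0.0]
ft_force: [-0.1, -0.5, -0.9]
grip_width: 0.0112
```

Request:
apply_moves([
  [0.4, 0, 0, 0, 0, 0, 0],
  [0.8, 0, 0, 0, 0, 0, 0],
  [1.1, 0, 0, 0, 0, 0, 0],
  [1.1, 0, 0, 0, 0, 0, 0],
])

```text
time: 33.8
position: [0.485, 0.0246, 0.2113]
tool_rot: [0.999, 0.041, 0.005, -0.0]
ft_force: [0.6, -0.1, -1.4]
grip_width: 0.0114
```

Request:
apply_moves([
  [0.2, 0, 0, 0, 0, 0, 0],
  [0.4, 0, 0, 0, 0, 0, 0],
  [0.4, 0, 0, 0, 0, 0, 0],
])

```text
time: 34.05
position: [0.4856, 0.0252, 0.2107]
tool_rot: [0.999, 0.041, 0.001, -0.001]
ft_force: [-6.3, -1.9, 1.4]
grip_width: 0.0115
```

Request:
apply_moves([
  [0.2, 0, 0, 0, 0, 0, 0],
  [0.3, 0, 0, 0, 0, 0, 0],
  [0.3, 0, 0, 0, 0, 0, 0],
])

```text
time: 34.3
position: [0.4857, 0.0256, 0.2103]
tool_rot: [0.999, 0.041, -0.002, -0.001]
ft_force: [-11.1, -2.0, 3.5]
grip_width: 0.0115
```

```bash
python3 - <<'E'
from h import *
front(0,.2095)
E
```

```text
t34.3 pos [0.4857 0.0256 0.2103] yaw 4.7 d [ 0.15 -0.02  0.07] rot [-0.1  0.3 -0.1] w 0.0115 F [-11.1  -2.    3.5]
```

Request:
apply_moves([
  [-0.3, 0, 0.3, 0, 0, 0, 0],
  [-0.3, 0, 0.7, 0, -0.5, 0, 0],
  [-0.3, 0, 1.0, 0, -0.5, 0, 0],
  [-0.3, 0, 1.0, 0, -0.5, 0, 0],
])

```text
time: 34.63
position: [0.4856, 0.0252, 0.2003]
tool_rot: [0.999, 0.041, -0.004, -0.001]
ft_force: [-6.5, -1.6, 1.3]
grip_width: 0.0117
```

Request:
apply_moves([
  [0, 0, 0, 0, 0, 0, 0.2],
  [0, 0, 0, 0, 0, 0, 0.4],
  [0, 0, 0, 0, 0, 0, 0.4],
  [0, 0, 0, 0, 0, 0, 0.4],
  [0, 0, 0, 0, 0, 0, 0.4],
])

```text
time: 35.05
position: [0.4897, 0.0249, 0.2015]
tool_rot: [0.999, 0.041, 0.001, -0.0]
ft_force: [-0.9, -0.2, -0.1]
grip_width: 0.0324
```

Request:
apply_moves([
  [0, 0, -2, 0, 0, 0, 0.5],
  [0, 0, -5, 0, 0, 0, 0.7],
  [-2, -3, -6, 0, 0, 0, 1],
  [-4, -6, -6, 0, 0, 0, 1],
  [-4, -10, -6, 0, 0, 0, 1],
])

```text
time: 35.47
position: [0.4379, 0.121, 0.2619]
tool_rot: [0.999, 0.039, -0.001, 0.0]
ft_force: [0.6, -0.1, -0.1]
grip_width: 0.0603
```

Request:
apply_moves([
  [0, -3, 0, 0, 0, -7, 1],
  [0, -6, 0, 0, 0, -14, 1],
  [0, -9, 0, 0, 0, -21, 1],
  [0, -11, 0, 0, 0, -28, 1],
  [0, -11, 0, 0, 0, -35, 1],
])

```text
time: 35.88
position: [0.4319, 0.2345, 0.2616]
tool_rot: [0.939, 0.344, 0.001, -0.001]
ft_force: [0.3, 0.3, -0.5]
grip_width: 0.0856
```

Request:
apply_moves([
  [0, 0, 0, 0, 0, -7, 1],
  [0, 0, 0, 0, 0, -14, 1],
  [0, 0, 0, 0, 0, -21, 1],
  [0, 0, 0, 0, 0, -28, 1],
  [0, 0, 0, 0, 0, -35, 1],
])

```text
time: 36.3
position: [0.4322, 0.2312, 0.2614]
tool_rot: [0.793, 0.609, 0.001, -0.0]
ft_force: [-0.2, 0.2, 0.6]
grip_width: 0.0873
```

```bash
python3 - <<'E'
from h import *
slotcheck(4)
im=robot.camera("top");sc=robot.camera("scene")
to(.5785,.158,.2,94.8)
o=np.hstack([cv2.resize(sc[170:310,190:330],None,fx=2.8,fy=2.8,interpolation=3),cv2.resize(im[100:240,210:350],None,fx=2.8,fy=2.8,interpolation=3)])
cv2.imwrite("pics/ins4.png",o[:,:,::-1])
E
```

```text
slotcheck 4 top [ 4.61158e+01 -4.00000e-04  8.00000e-04]
slotcheck 4 scene [ 4.171e+01 -1.820e-02  3.800e-03]
t36.5 pos [0.4321 0.2311 0.2614] yaw 74.5 d [-3.14 16.06  6.14] rot [  0.   -0.1 -20.3] w 0.0873 F [-0.5  0.7  0.1]
```

View pics/ins4.png

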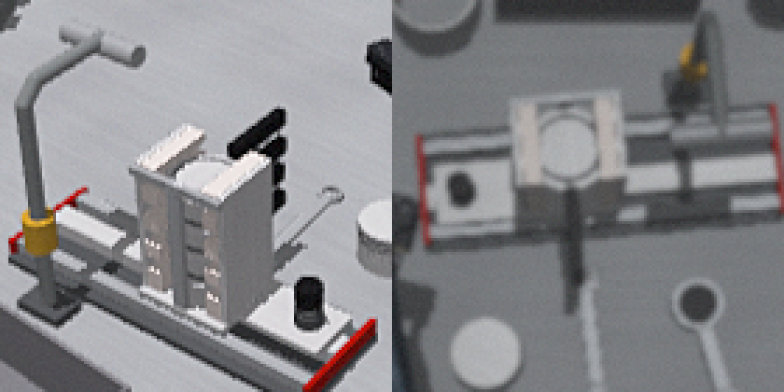

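All four handles are stacked evenly and the top disc is home at x −0.4 mm, y 0.8 mm. The plunger is down (knob at left-crop (308,300)). I go back to the knob.

Request:
apply_moves([
  [-0.6, 3.5, 0, 0, 0, -7, 1],
  [-1.3, 7, 0, 0, 0, -14, 1],
  [-2, 10.5, 0, 0, 0, -20, 1],
  [-2.8, 14, 2, 0, 0, -20.3, 1],
  [-3.1, 16, 5, 0, 0, -20.3, 0.9],
])

```text
time: 36.92
position: [0.5847, 0.157, 0.214]
tool_rot: [0.677, 0.736, 0.004, 0.004]
ft_force: [0.2, 0.1, 0.5]
grip_width: 0.0849
```

Request:
apply_moves([
  [0, 0, 1, 0, 0, 0, 0.8],
  [0, 0, 1, 0, 0, 0, 0.8],
  [0, 0, 1, 0, 0, 0, 0.8],
])

```text
time: 37.17
position: [0.5767, 0.1591, 0.2005]
tool_rot: [0.676, 0.737, -0.001, -0.002]
ft_force: [-0.0, 0.2, 0.7]
grip_width: 0.0716
```

```bash
python3 - <<'E'
from h import *
to(.5785,.158,.085,94.8)
E
```

```text
t37.2 pos [0.5767 0.1591 0.2005] yaw 94.9 d [-0.14  0.21 11.55] rot [-0.2 -0.1  0.1] w 0.0716 F [-0.   0.2  0.7]
```

Request:
apply_moves([
  [-0.1, 0.2, 3, 0, 0, 0, 0.8],
  [-0.1, 0.2, 7, 0, 0, 0, 0.8],
  [-0.1, 0.2, 10.5, 0, 0, 0, 0.6],
  [-0.1, 0.2, 11.6, 0, 0, 0, 0.4],
  [-0.1, 0.2, 11.6, 0, 0, 0, 0.2],
], newtons=45)

```text
time: 37.58
position: [0.5777, 0.1588, 0.0839]
tool_rot: [0.676, 0.737, -0.002, -0.002]
ft_force: [-1.0, -0.2, 0.7]
grip_width: 0.0572
```

Request:
apply_moves([
  [0, 0, 0, 0, 0, 0, 0.2],
  [0, 0, 0, 0, 0, 0, 0.2],
  [0, 0, 0, 0, 0, 0, 0.2],
  [0, 0, 0, 0, 0, 0, 0.2],
  [0, 0, 0, 0, 0, 0, 0.2],
])

```text
time: 38.0
position: [0.5782, 0.1582, 0.0872]
tool_rot: [0.676, 0.737, -0.001, -0.002]
ft_force: [-5.5, 0.2, 7.9]
grip_width: 0.0286
```

Request:
apply_moves([
  [0, 0, 0, 0, 0, 0, 0.2],
  [0, 0, 0, 0, 0, 0, 0.2],
  [0, 0, -0.6, 0, 0, 0, 0.2],
  [0, 0, -1.2, 0, 0, 0, 0.2],
  [0, 0, -1.6, 0, 0, 0, 0.2],
])

```text
time: 38.42
position: [0.5781, 0.1581, 0.1007]
tool_rot: [0.676, 0.737, -0.001, -0.002]
ft_force: [-2.7, 0.2, -11.6]
grip_width: 0.029
```

Request:
apply_moves([
  [0, 0, 0, 0, 0, 0, 0.2],
  [0, 0, 0, 0, 0, 0, 0.2],
])

```text
time: 38.58
position: [0.5781, 0.1581, 0.1002]
tool_rot: [0.676, 0.737, -0.001, -0.002]
ft_force: [-4.8, 1.3, -11.0]
grip_width: 0.0292
```

Request:
apply_moves([
  [0, 0, -0.3, 0, 0, 0, 0.2],
  [0, 0, -0.3, 0, 0, 0, 0.2],
  [0, 0, -0.3, 0, 0, 0, 0.2],
])

```text
time: 38.83
position: [0.5781, 0.1581, 0.1033]
tool_rot: [0.676, 0.737, -0.002, -0.002]
ft_force: [-5.7, 0.4, -11.6]
grip_width: 0.0283
```

Request:
apply_moves([
  [-1, 0, 0, 0, 0, 0, 0.2],
  [-2.5, 0, 0, 0, 0, 0, 0.2],
  [-4, 0, 0, 0, 0, 0, 0.2],
  [-5.5, 0, 0, 0, 0, 0, 0.2],
  [-5.5, 0, 0, 0, 0, 0, 0.2],
])

```text
time: 39.25
position: [0.5832, 0.0996, 0.1031]
tool_rot: [0.676, 0.737, -0.003, -0.001]
ft_force: [-5.6, -4.6, -12.0]
grip_width: 0.0288
```

Request:
apply_moves([
  [-1.5, 0, 0, 0, 0, 0, 0.2],
  [-3.5, 0, 0, 0, 0, 0, 0.2],
  [-5.5, 0, 0, 0, 0, 0, 0.2],
  [-7.5, 0, 0, 0, 0, 0, 0.2],
  [-8.5, 0, 0, 0, 0, 0, 0.2],
])

```text
time: 39.67
position: [0.5904, 0.0163, 0.1031]
tool_rot: [0.676, 0.737, -0.002, -0.002]
ft_force: [-6.1, 1.5, -12.5]
grip_width: 0.029
```

Request:
apply_moves([
  [0, 0, 0, 0, 0, 0, 0.2],
  [0, 0, 0, 0, 0, 0, 0.2],
])

```text
time: 39.83
position: [0.5903, 0.0165, 0.1031]
tool_rot: [0.676, 0.737, -0.002, -0.002]
ft_force: [-6.4, -1.7, -12.4]
grip_width: 0.0292
```

```bash
python3 - <<'E'
from h import *
to(.5907,.0086,.0842,94.8)
E
```

```text
t39.8 pos [0.5903 0.0165 0.1031] yaw 94.9 d [-0.79 -0.02  1.89] rot [-0.3  0.   0.1] w 0.0292 F [ -6.4  -1.7 -12.4]
```

Request:
apply_moves([
  [-0.4, 0, 0, 0, 0, 0, 0.2],
  [-0.8, 0, 0, 0, 0, 0, 0.2],
  [-0.8, 0, 0, 0, 0, 0, 0.2],
  [-0.8, 0, 0, 0, 0, 0, 0.2],
])

```text
time: 40.17
position: [0.5909, 0.0098, 0.1031]
tool_rot: [0.676, 0.737, -0.002, -0.002]
ft_force: [-5.8, -2.1, -11.8]
grip_width: 0.029
```

Request:
apply_moves([
  [0, 0, 0.8, 0, 0, 0, 0.2],
  [0, 0, 1.6, 0, 0, 0, 0.2],
  [0, 0, 1.9, 0, 0, 0, 0.2],
  [0, 0, 1.9, 0, 0, 0, 0.2],
])

```text
time: 40.5
position: [0.591, 0.0098, 0.0872]
tool_rot: [0.675, 0.737, -0.002, -0.002]
ft_force: [-10.7, -1.9, 5.7]
grip_width: 0.0291
```

Request:
apply_moves([
  [0, 0, 0, 0, 0, 0, 0.8],
  [0, 0, 0, 0, 0, 0, 0.8],
  [0, 0, 0, 0, 0, 0, 0.8],
  [0, 0, 0, 0, 0, 0, 0.8],
  [0, 0, 0, 0, 0, 0, 0.8],
])

```text
time: 40.92
position: [0.5961, 0.0099, 0.0868]
tool_rot: [0.676, 0.737, 0.002, 0.003]
ft_force: [0.1, -0.4, 0.3]
grip_width: 0.0546
```

Request:
apply_moves([
  [0, 0, 0, 0, 0, 0, 0.8],
  [0, 0, 0, 0, 0, 0, 0.8],
  [0, 0, -3, 0, 0, 0, 0.8],
  [0, 0, -7, 0, 0, 0, 0.8],
  [0, 0, -11, 0, 0, 0, 0.8],
])

```text
time: 41.33
position: [0.5924, 0.0106, 0.1952]
tool_rot: [0.676, 0.737, -0.001, -0.001]
ft_force: [1.6, -0.0, -0.0]
grip_width: 0.0693
```

Request:
apply_moves([
  [4, 0, -1, 0, 0, 0, 0.8],
  [8, 0, -2, 0, 0, 0, 0.8],
  [12, -3, -2, 0, 0, 0, 0.8],
  [14, -6, -2, 0, 0, 0, 0.8],
  [16, -9, -2, 0, 0, 0, 0.8],
])

```text
time: 41.75
position: [0.4886, 0.164, 0.2156]
tool_rot: [0.675, 0.737, 0.001, 0.0]
ft_force: [0.3, 0.2, 0.0]
grip_width: 0.0693
```

Request:
apply_moves([
  [0, 0, 0, 0, 0, 0, 0.8],
  [0, 0, 0, 0, 0, 0, 0.8],
  [0, 0, 0, 0, 0, 0, 0.8],
])

```text
time: 42.0
position: [0.4906, 0.1623, 0.2158]
tool_rot: [0.675, 0.737, 0.001, 0.001]
ft_force: [0.5, -0.3, 0.4]
grip_width: 0.0698
```

```bash
python3 - <<'E'
from h import *
to(.5785,.158,.2,94.8)
im=robot.camera("top");sc=robot.camera("scene")
print("knob top px down/up",w2pix("scene",[[.591,.0085,.094],[.591,.0085,.105]]).round(1), "rack+5mm",w2pix("scene",[[.5906,.0135,.094]]).round(1))
o=np.hstack([cv2.resize(sc[170:310,170:310],None,fx=2.8,fy=2.8,interpolation=3),cv2.resize(im[100:240,230:370],None,fx=2.8,fy=2.8,interpolation=3)])
cv2.imwrite("pics/final.png",o[:,:,::-1])
# knob template comparison with the first picture
a=cv2.imread("pics/scene0.png"); r=cv2.matchTemplate(sc[238:280,240:285][:,:,::-1].copy(),a[245:270,250:270],cv2.TM_CCOEFF_NORMED); _,v,_,l=cv2.minMaxLoc(r); print("knob shift px vs start",l[0]+240-250,l[1]+238-245,v)
E
```

```text
t42.0 pos [0.4906 0.1623 0.2158] yaw 95.0 d [-1.2   8.71  1.6 ] rot [ 0.2 -0.   0.2] w 0.0698 F [ 0.5 -0.3  0.4]
knob top px down/up [[259.7 252.2]
 [259.5 249.3]] rack+5mm [[261.  252.8]]
knob shift px vs start 0 0 0.9353222846984863
```

View pics/final.png

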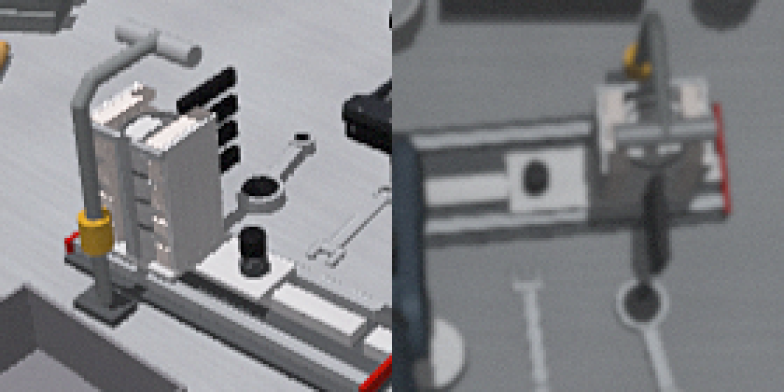

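```bash
python3 - <<'E'
import h; from h import *
h.S=slot(0,-.15); slotcheck(4)
print(robot.hand_in())
E
```

```text
slotcheck 4 top [1.66965e+01 1.18000e-02 5.80000e-03]
slotcheck 4 scene [ 4.68519e+01 -1.28000e-02  7.40000e-03]
the job is handed in; nothing more can be done
None
```

I drew the rack to the loading station and locked it, put all four plates into slots 1–4, brought the loaded rack back to park, and handed the job in at about 42 s. I left the orange look-alike alone.

**Plates while the rack was at loading:** each plate was pushed until it met the rear stop (7–12 N), lowered and released. Top-camera fits put every plate within about 2.5 mm in x and y of its home point in its slot. After the last plate the four handles were evenly stacked and level.

**Rack back at park:** the knob in the scene image had not shifted from the start picture (0 px, about 3 mm per pixel). The plunger dropped to the same gripped height it had in the loading hole. The four handles still looked aligned, and the bystanders in view looked undisturbed.

**Checks that disagreed:**
- **Scene-camera fit:** throughout, this put each disc about 13–18 mm short in x, with y off by 4–8 mm. The cheeks hide the disc from that camera, so I did not rely on it.
- **Final slot 4 fit at park:** the top-camera fit gave x +12 mm, y +6 mm at a low score, because the gooseneck covers the disc. I read this as a bad fit rather than a moved plate. The plates at park are therefore confirmed only by the look of the final picture, not by a measurement.

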